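Pack and latch the chilled carrier

TASK

Pack the blue carrier for a delivery: stand every small amber dressing cup upright inside it, and lift the dial thermometer off its hook and put it in too. When all are in, shut the lid, hook the latch's wire loop over the keeper on the lid and then snap the red lever fully down. Leave the pink cups, the big tubs and the jar where they are.

Things in the scene. Friction and masses are not known exactly. Their poses are not given: they have to be found in the camera images.
- carrier: blue fixed box with a hinged lid. Origin: underside, mid-length; +x from its sloped front to the hinge, y along its length, z up. Inside: x -60..60, y -150..150 mm, floor at z 8, wall tops z 90 mm, walls 8 mm. Front slopes 35 degrees, from x -140, z 27 mm up to the lid's flat top at x -30, z 104 mm; the draw latch is in its middle (y 0)
- lid (a joint): white lid hinged along the carrier's back rim (axis along y, at carrier x 72, z 90 mm): 0 shut, 1.72 rad fully open (just past upright). It stays up near upright and falls shut from about 1.25 rad. Free edge 155 mm from the hinge
- lid_grip (a point): point near the top of the black grip block on the lid (14 mm in x, 26 mm in y). Lid shut: this point at carrier x -44, y 75, z 128 mm, block top at z 140 mm; lid surface beside it about z 94 mm. Lid upright: the block sticks out behind it. Pinched across its 26 mm from above it can turn between the fingers as the lid comes down
- lever (a joint): red lever of the draw latch, axis along carrier y: 0 = snapped down flat along the slope, pointing down to the robot; 1.57 = square to the slope; 2.4 = fully raised, leaning to the lid. It stays where it is left. With the loop hooked it takes about 3 N at the tip to push it over centre (about 0.2 rad), then it snaps to 0
- lever_pivot (a point): lever's hinge axis, middle; 20 mm off the slope (carrier x -103, y 0, z 77 mm)
- lever_tip (a point): top face of the red lever near its free end, 55 mm from the hinge; the lever is a plate 30 mm wide, 5 mm thick, 62 mm long
- bail_bar (a point): middle of the cross bar of the steel wire loop: bar 8 mm thick, 52 mm long in carrier y, flat ends to pinch; it turns between the fingers. Its 60 mm arms turn on an axis carried by the lever, 18 mm from the lever's hinge (lever down: 17.6 mm down-slope, 3.7 mm nearer the slope). At first it leans back to the robot on a stop; brought over to the lid it falls and lies on the keeper
- keeper_seat (a point): where the bar's centre sits in the steel keeper hook on the lid front. Lid shut: carrier x -64, y 0, z 104 mm. Its x axis runs up the slope, z off the slope. Hook 26 mm wide, open to +x; lip reaches 2.5 mm past the seat, top 10 mm off it. Bring the bar down beyond the lip, 8 to 20 mm up-slope, onto the shelf level with the seat; the lever draws it in. Hook gives 5 mm on a spring
- thermo: dial thermometer hanging on the stand's wire: white foot 28 x 44 x 5 mm (x, y, z), steel dial 40 mm across facing -x, above it a black hanging loop 40 mm wide in y, 8 mm thick, z 45 to 74 mm, with an opening 26 mm wide, z 45 to 69 mm. 74 mm tall, 0.09 kg; it can stand on its foot. Origin: centre of the foot's underside, z up
- stand: fixed hook stand. Origin: centre of the underside of its base, 90 x 70 x 10 mm; post at x 34 mm; 5 mm wire at z 160 mm from the post towards -x, ending at x -33 mm, turned up 9 mm. The thermometer hangs about 8 mm to the -x side of the origin; lifted 10 to 18 mm it slides off over the tip towards -x
- pink0: pink portion cup, same size as the amber ones, stands among them: not part of the order
- pink1: another pink portion cup, to be left alone
- tub_green: large tub with green contents, 90 mm across, 80 mm tall, to be left alone
- tub_red: large tub with red contents, 90 mm across, 80 mm tall, to be left alone
- tub_rice: tub with pale contents, 84 mm across, 60 mm tall, to be left alone
- pepper: small amber glass jar with a black cap, 44 mm across, 110 mm tall, to be left alone
- cup0: amber-yellow portion cup with a flat white lid, 52 mm across the lid, 66 mm tall, body 49 mm across, heavy-bottomed, about 0.08 kg; origin at the centre of its underside, z up. There are three or four of these (absent ones give nothing)
- cup1: amber-yellow portion cup with a flat white lid, 52 mm across the lid, 66 mm tall, body 49 mm across, heavy-bottomed, about 0.08 kg; origin at the centre of its underside, z up. There are three or four of these (absent ones give nothing)
- cup2: amber-yellow portion cup with a flat white lid, 52 mm across the lid, 66 mm tall, body 49 mm across, heavy-bottomed, about 0.08 kg; origin at the centre of its underside, z up. There are three or four of these (absent ones give nothing)
- cup3: amber-yellow portion cup with a flat white lid, 52 mm across the lid, 66 mm tall, body 49 mm across, heavy-bottomed, about 0.08 kg; origin at the centre of its underside, z up. There are three or four of these (absent ones give nothing)
Things that resemble listed ones, but are neither listed nor needed, are in the scene too. What is shaped like the cup0 but black, green or turquoise is not meant.

How it is judged:
On the way, in this order (a step that is already met when the one before it is completed fails the run):
1. all amber cups present stand upright in the open carrier and the thermometer is in it (x of cup0 in the frame of carrier between -0.045 and 0.045 m and y of cup0 in the frame of carrier between -0.135 and 0.135 m and z of cup0 in the frame of carrier between 0.002 and 0.02 m and angle between each of cup0, cup1, cup2, cup3's own z axis and vertical below 0.2 rad and x of cup1 in the frame of carrier between -0.045 and 0.045 m and y of cup1 in the frame of carrier between -0.135 and 0.135 m and z of cup1 in the frame of carrier between 0.002 and 0.02 m and x of cup2 in the frame of carrier between -0.045 and 0.045 m and y of cup2 in the frame of carrier between -0.135 and 0.135 m and z of cup2 in the frame of carrier between 0.002 and 0.02 m and x of cup3 in the frame of carrier between -0.045 and 0.045 m and y of cup3 in the frame of carrier between -0.135 and 0.135 m and z of cup3 in the frame of carrier between 0.002 and 0.02 m and x of thermo in the frame of carrier between -0.065 and 0.065 m and y of thermo in the frame of carrier between -0.15 and 0.15 m and z of thermo in the frame of carrier between 0.002 and 0.05 m and value of joint lid above 1 rad), for 0.2 s.
2. the lid is shut (value of joint lid below 0.06 rad), for 0.2 s.
3. with the lever still raised, the loop's bar lies down behind the keeper hook (x of bail_bar in the frame of keeper_seat between -0.003 and 0.024 m and z of bail_bar in the frame of keeper_seat between -0.005 and 0.005 m and value of joint lever above 0.8 rad), for 0.2 s.
4. the lever is snapped down (value of joint lever below 0.12 rad), for 0.2 s.
At the end, for the whole second after the job is handed in: Every amber cup present is inside the carrier, standing upright (within 0.2 rad), the thermometer is inside, the lid is shut (within 0.04 rad), the loop's bar sits in the keeper hook (within 4 mm along and 5 mm off the slope) and the lever is down (within 0.12 rad) (x of cup0 in the frame of carrier between -0.045 and 0.045 m and y of cup0 in the frame of carrier between -0.135 and 0.135 m and z of cup0 in the frame of carrier between 0.002 and 0.02 m and angle between each of cup0, cup1, cup2, cup3's own z axis and vertical below 0.2 rad and x of cup1 in the frame of carrier between -0.045 and 0.045 m and y of cup1 in the frame of carrier between -0.135 and 0.135 m and z of cup1 in the frame of carrier between 0.002 and 0.02 m and x of cup2 in the frame of carrier between -0.045 and 0.045 m and y of cup2 in the frame of carrier between -0.135 and 0.135 m and z of cup2 in the frame of carrier between 0.002 and 0.02 m and x of cup3 in the frame of carrier between -0.045 and 0.045 m and y of cup3 in the frame of carrier between -0.135 and 0.135 m and z of cup3 in the frame of carrier between 0.002 and 0.02 m and x of thermo in the frame of carrier between -0.065 and 0.065 m and y of thermo in the frame of carrier between -0.15 and 0.15 m and z of thermo in the frame of carrier between 0.002 and 0.05 m and value of joint lid below 0.04 rad and x of bail_bar in the frame of keeper_seat between -0.003 and 0.004 m and z of bail_bar in the frame of keeper_seat between -0.005 and 0.005 m and value of joint lever below 0.12 rad); the robot touches nothing.
It fails at once if a pink cup, a tub or the jar is pushed more than 5 cm from its place or tipped over (distance of any of pink0, pink1, tub_green, tub_red, tub_rice, pepper from where it was at the start of the episode above 0.05 m or angle between any of pink0, pink1, tub_green, tub_red, tub_rice, pepper's own z axis and vertical above 0.6 rad).
Of cup0, cup1, cup2, cup3 only 3 to 4 are there at a start; the rules pass over those that are not, and their reading is None.
At some moment in a run one of cup0, cup1, cup2, cup3 may be knocked a few centimetres aside while the robot is not near it.
It also fails if it takes over 208 s, if anything falls off the work surface, if the arm or the gripper's body presses on something with over 40 N, if the wrist force passes 120 N, or if a joint passes its speed limit or range.

ROBOT

A 6-joint arm with a two-finger parallel gripper is mounted at the origin on the work surface. World frame = base frame: x ahead of the robot, y to its left, z up, the work surface at z = 0. Lengths are in m, angles in rad, forces in N, time in s.
With the tool pointing down it reaches from about 0.35 to 0.975 m from the base axis. Payload 4.9 kg.
Tool frame: the origin (TCP) lies at the very end of the fingers, on their centre line; the grasp point (between the pads) lies ctrl.grip_point_offset behind it (ctrl.grip_point_offset is the distance from the TCP to the grasp point, in m); z points along the fingers, y is the line along which they close (so a half turn about z gives the same grasp; the last joint's range is limited). The gripper opens to 85 mm and grips with 20 to 120 N. Pads are 22 mm wide; open, the fingers measure 114 mm over their backs; the gripper's body (76 mm by 85 mm) begins 54 mm behind the grasp point. The pads swing forward as they close: fully open they stand 13 mm farther back than shut.
Start: joints at [1.147, 0.053, 1.613, -0, 1.476, -0.119], TCP at [0.188, 0.596, 0.231] pointing down, gripper open.
Joint ranges: [-3.01, 3.01], [-1.01, 2.22], [0.06, 2.58], [-1.02, 4.17], [0.09, 2.62], [-3.14, 3.14]. Speed limits (rad/s): [2.57, 2.57, 3.14, 3.14, 3.14, 3.14].

INTERFACE

Orientations are given as a rotation vector (axis times angle).
In Python, from station import ctrl gives the robot as it stands. The module is installed in compiled form; this text tells all that it offers.
- The arm moves only by the tool drive_tool, never from a script. Its argument "steps" is a list of rows, each an object with "translation": the shift along the tool's x, y, z normalised to -1 to 1, where 1 is 4 cm, a list of three; "angular": the turn, a rotation vector about the tool's x, y, z normalised to -1 to 1, where 1 is 8 degrees, a list of three; "gripper": the opening, from 0 (shut) to 1 (fully open). In form: [{"translation": [dx, dy, dz], "angular": [wx, wy, wz], "gripper": gripper}, ...]. A call has 1 to 8 rows; each row shifts and turns the commanded pose from where the row before left it, along the tool's axes as they then stand; what a row does not reach is not made up. A row lasts 1/8 s, in which the tool goes at most 62.5 mm and 10.7 degrees, less where a joint would pass 70% of its speed; a pose out of reach is approached as far as the arm can. A call with a number of a shift or a turn outside -1 to 1 is refused whole. A call with a gripper value outside its range is refused whole. The fingers move at their own pace and stop on an object; "force" is the grip in N (left out, the last holds). Time passes only in rows, so rows that do not move let the fingers close. It gives the time, the measured TCP pose, the force, the opening and the grip force at its end, in the units of the state.
- ctrl.get_obs(): the state, without advancing time (a new reading comes with each control period).
- ctrl.get_image(name): name is "scene" or "top" or "wrist"; returns a dict with "color" (420x560x3 uint8, red, green, blue), "depth" (420x560 float32, m along the optical axis (not along the pixel's ray), 0 where there is no reading), "fx", "fy", "cx", "cy" (pixels), "R" (3x3) and "t" (3): a world point X has camera coordinates R X + t. Camera axes: x right, y down, z forward; pixel columns grow to the right and rows downward; lengths in m; the calibration is good to about 2 mm. A picture is of the moment at which its call begins.
- ctrl.finish_job(): hands the job in; it is judged then, once.
The state is a dict: "t": time; "q": joint angles; "dq": joint speeds; "effort": joint torques, N m; "tool_pos": TCP position; "tool_rot": TCP orientation; "contact_force": force on the tool from outside, world axes, zero at the start; "wrist_torque": the same for the moment, N m; "opening": finger opening in m; "grip_force": force on a finger pad.
Only numpy, scipy, OpenCV 4.12 (cv2) and the standard library are available. Lean on these libraries where they do the work, as an engineer would, in place of code of your own. Each camera call takes 0.05 s, during which the arm holds its last target. There are 200 camera calls.

## Working session

There is one attempt and no reset: what is moved stays moved. The work goes in short steps, Python scripts to look and compute and a tool call to move; the robot and the scene stay as the last step left them, time stands still between calls to the robot, and variables do not carry over. Pictures are saved under pics/ and viewed, at most 14 in all, crops included, and the job is handed in when it is done.

Besides the shell and the picture viewer there is one more tool, called after ">>>" in YAML: its name, and indented under it one key for each argument. drive_tool: Moves the arm, as the interface text tells. Its arguments: {"type":"object","properties":{"steps":{"type":"array"},"force":{"type":"number"}},"required":["steps"]}

```bash
mkdir -p pics; cat > h.py <<'E'
import numpy as np, cv2
from station import ctrl
from scipy.spatial.transform import Rotation as Ro
def img(n):
    im=ctrl.get_image(n); im['color']=np.asarray(im['color']); im['depth']=np.asarray(im['depth']);im['R']=np.asarray(im['R']);im['t']=np.asarray(im['t']); return im
def save(im,f,crop=None,s=1):
    c=im['color'][:,:,::-1]
    if crop: c=c[crop[1]:crop[3],crop[0]:crop[2]]
    cv2.imwrite('pics/'+f,cv2.resize(c,None,fx=s,fy=s))
def pts(im):
    v,u=np.mgrid[0:420,0:560]; d=im['depth']
    c=np.stack([(u-im['cx'])/im['fx']*d,(v-im['cy'])/im['fy']*d,d],-1)
    return (c-im['t'])@im['R']
def ray(im,u,v,z):
    d=im['R'].T@np.array([(u-im['cx'])/im['fx'],(v-im['cy'])/im['fy'],1]); o=-im['R'].T@im['t']
    return o+d*(z-o[2])/d[2]
E
python3 - <<'E'
from h import *
o=ctrl.get_obs(); print(o, ctrl.grip_point_offset)
a=img('scene');b=img('top')
for n,i in(('scene',a),('top',b)): print(n,i['fx'],i['cx'],i['cy'],(-i['R'].T@i['t']).round(3),i['R'].round(3).tolist())
save(a,'s0.png',s=1.4);save(b,'t0.png',s=1.4)
E
```

```text
{'t': 0.0, 'q': array([ 1.14702423e+00,  5.33569544e-02,  1.61427571e+00,  2.39092132e-05,
        1.47603064e+00, -1.19022267e-01]), 'dq': array([-0.00044101, -0.00059075, -0.0001676 , -0.0006708 ,  0.00147147,
        0.00097505]), 'effort': array([ 1.49313892e-04, -3.93689811e+01, -3.70175135e+01, -2.05205361e-04,
        7.26556158e-03, -1.28356137e-05]), 'tool_pos': array([0.18728262, 0.59562741, 0.2300739 ]), 'tool_rot': array([-0.47676522, -3.10461883,  0.00312292]), 'contact_force': array([ 0.74197558,  0.43374751, -0.161556  ]), 'wrist_torque': array([-0.01976502, -0.02846969, -0.01611702]), 'grip_force': 0.0, 'opening': 0.08575558741162106} 0.0187
scene 416.1298675822253 276.73874527233227 207.54864330966862 [1.309 0.386 0.823] [[-0.416, 0.909, 0.002], [0.575, 0.265, -0.774], [-0.704, -0.321, -0.633]]
top 398.2170013900317 275.4446716994548 211.60374698556623 [0.452 0.018 1.456] [[0.019, -1.0, -0.004], [-0.998, -0.019, -0.052], [0.052, 0.005, -0.999]]
```

View pics/s0.png

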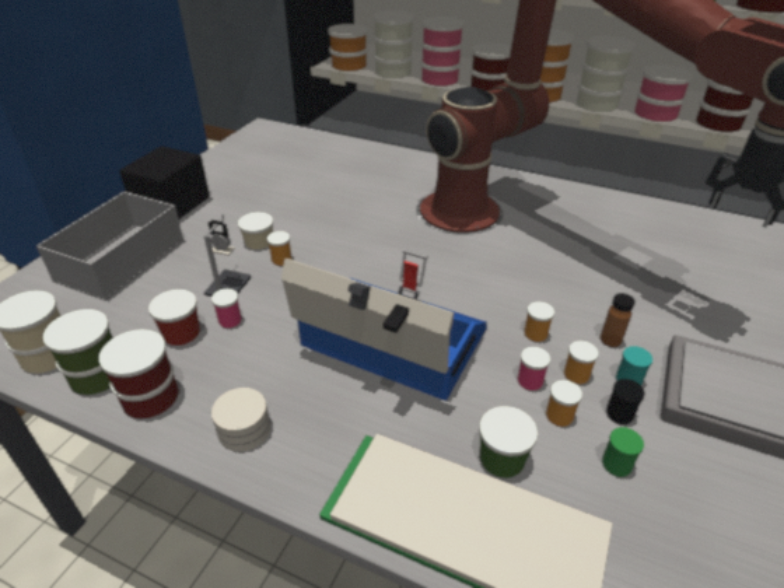

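View pics/t0.png

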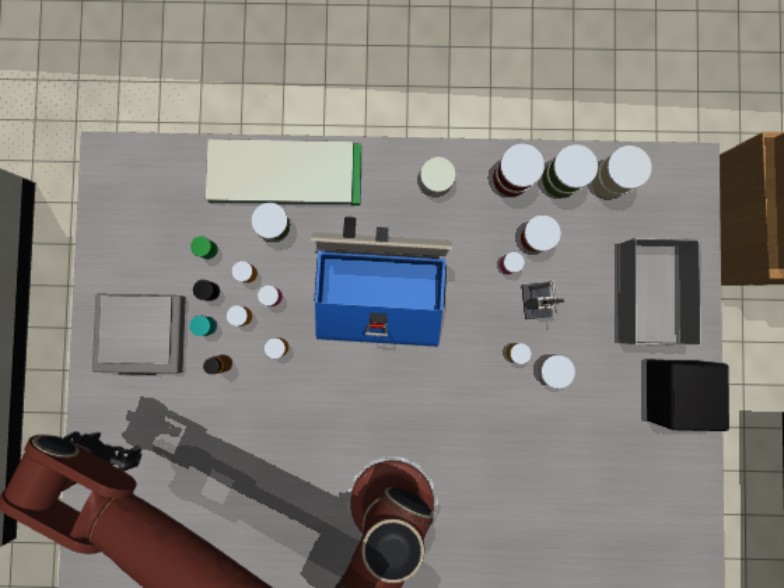

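Both views: three amber cups at the left (top view 242,272; 237,316; 275,348), one at the right (518,353). Pink cups are at (268,296) and (512,263), the stand with the thermometer at (540,300), the carrier at (380,295) and the lid grip at (349,227).

```bash
cat > m.py <<'E'
from h import *
def cups(im,name,zr=(0.055,0.075)):
    P=pts(im); c=im['color'].astype(int); hsv=cv2.cvtColor(im['color'],cv2.COLOR_RGB2HSV)
    m=((P[...,2]>zr[0])&(P[...,2]<zr[1])&(hsv[...,1]<60)&(hsv[...,2]>120)&(im['depth']>0)).astype(np.uint8)
    n,l,st,ce=cv2.connectedComponentsWithStats(m)
    for i in range(1,n):
        if st[i,4]<60: continue
        q=P[l==i]; 
        if np.ptp(q[:,0])>0.11: continue
        # colour: below-lid ring
        mm=cv2.dilate((l==i).astype(np.uint8),np.ones((9,9)))>0
        s=mm&(hsv[...,1]>110); h=np.median(hsv[...,0][s]) if s.sum() else -1
        mid=ray(im,ce[i][0],ce[i][1],np.median(q[:,2]))
        print(name,'px',ce[i].round(1),'n',st[i,4],'c',mid.round(4),'ext',np.ptp(q[:,:2],axis=0).round(3),'hue',h,s.sum())
if __name__=='__main__':
    a=img('scene');b=img('top')
    cups(a,'S');cups(b,'T')
    for n,i in(('S',a),('T',b)):
        P=pts(i);hsv=cv2.cvtColor(i['color'],cv2.COLOR_RGB2HSV)
        bl=(hsv[...,0]>95)&(hsv[...,0]<130)&(hsv[...,1]>110)&(i['depth']>0)&(P[...,0]<0.9)&(P[...,0]>.2)&(abs(P[...,1])<.35)
        r=P[bl&(P[...,2]>0.082)&(P[...,2]<0.098)]
        print(n,'rim',len(r),np.median(r[:,2]),cv2.minAreaRect(r[:,:2].astype(np.float32)), r.min(0),r.max(0))
        w=(P[...,2]>0.11)&(P[...,0]>.3)&(P[...,0]<.8)&(P[...,1]<.3)&(P[...,1]>-.55)
        nn,l,st,ce=cv2.connectedComponentsWithStats(w.astype(np.uint8))
        for k in range(1,nn):
            if st[k,4]>8: q=P[l==k]; print(n,'hi',ce[k].round(),st[k,4],q.min(0).round(3),q.max(0).round(3),np.median(q,0).round(3))
        red=((hsv[...,0]<6)|(hsv[...,0]>174))&(hsv[...,1]>150)&(abs(P[...,1])<.12)&(P[...,0]<.6)&(P[...,0]>.3)
        q=P[red]; print(n,'lever',len(q),q.min(0).round(3),q.max(0).round(3),np.median(q,0).round(3)) if len(q) else 0
E
python3 m.py
```

```text
S px [181.7 158.1] n 268 c [ 0.3531 -0.4046  0.0585] ext [0.085 0.086] hue -1 0
S px [198.4 169.7] n 132 c [ 0.3952 -0.3099  0.0642] ext [0.054 0.055] hue 16.0 44
S px [159.9 212.3] n 188 c [ 0.6232 -0.291   0.0645] ext [0.051 0.052] hue 171.0 50
S px [385.8 221.8] n 200 c [0.3964 0.3014 0.0649] ext [0.051 0.051] hue 16.0 55
S px [416.3 250.7] n 249 c [0.4754 0.3982 0.0652] ext [0.052 0.051] hue 16.0 65
S px [381.9 255.2] n 259 c [0.5276 0.322  0.065 ] ext [0.05  0.051] hue 171.0 62
S px [403.9 280. ] n 302 c [0.5866 0.389  0.0651] ext [0.056 0.05 ] hue 16.0 112
S px [170.  291.9] n 937 c [ 0.8442 -0.0979  0.0588] ext [0.09  0.091] hue -1 0
T px [312.5 123.9] n 457 c [ 0.8389 -0.1002  0.0595] ext [0.087 0.089] hue -1 0
T px [366.9 186.7] n 167 c [ 0.6178 -0.2932  0.0658] ext [0.049 0.051] hue 170.0 29
T px [172.4 193.2] n 168 c [0.5817 0.3883 0.065 ] ext [0.05  0.048] hue 17.0 40
T px [191.1 210.4] n 168 c [0.5226 0.3207 0.0653] ext [0.046 0.049] hue 171.0 23
T px [168.8 224.9] n 170 c [0.4704 0.3975 0.0653] ext [0.049 0.05 ] hue 17.0 36
T px [195.8 248.2] n 172 c [0.391  0.3006 0.06
[... 815 characters left out ...]
336368561, 0.135369211435318), 87.21350860595703) [ 0.48849877 -0.11762114  0.08204816] [0.63309321 0.19994947 0.09690197]
T hi [411. 133.] 14 [ 0.452 -0.443  0.112] [0.8   0.018 1.456] [ 0.798 -0.428  0.119]
T hi [372. 132.] 13 [ 0.795 -0.314  0.11 ] [ 0.8   -0.281  0.123] [ 0.798 -0.297  0.118]
T hi [270. 172.] 1175 [ 0.452 -0.121  0.11 ] [0.696 0.195 1.456] [0.641 0.047 0.207]
T hi [394. 212.] 127 [ 0.452 -0.386  0.111] [0.565 0.018 1.456] [ 0.518 -0.363  0.159]
T hi [269. 232.] 21 [0.449 0.032 0.111] [0.456 0.058 0.146] [0.452 0.048 0.141]
T hi [268. 237.] 55 [0.429 0.018 0.113] [0.452 0.071 1.456] [0.433 0.048 0.152]
T lever 57 [0.449 0.018 0.096] [0.456 0.058 1.456] [0.452 0.018 1.456]
```

```bash
cat > plan.py <<'E'
import sys
from h import *
# plan.py x y z yawdeg(of tool y, tool down) nrows
def plan(p,yaw,n,tilt=0):
    o=ctrl.get_obs(); P=np.array(o['tool_pos']);R=Ro.from_rotvec(o['tool_rot'])
    a=np.radians(yaw); y=np.array([np.cos(a),np.sin(a),0]);z=np.array([0,0,-1.]);x=np.cross(y,z)
    T=Ro.from_matrix(np.stack([x,y,z],1)); w=(R.inv()*T).as_rotvec()
    d=(np.array(p)-P)/n/0.04; r=np.degrees(w)/n/8
    print('pos',P.round(4),'f',np.round(o['contact_force'],1),'open',round(o['opening'],4),'t',round(o['t'],2))
    print('rot/row',r.round(2))
    for k in range(n):
        print(k,(R*Ro.from_rotvec(w*k/n)).inv().apply(d).round(2).tolist())
if __name__=='__main__':
    v=[float(s) for s in sys.argv[1:]]; plan(v[:3],v[3],int(v[4]))
E
python3 plan.py 0.394 0.301 0.25 -2.8 10
```

```text
pos [0.1874 0.5958 0.2305] f [ 0.4 -0.3 -0.4] open 0.0853 t 0.2
rot/row [-0.    0.    0.94]
0 [-0.71, -0.55, -0.05]
1 [-0.78, -0.45, -0.05]
2 [-0.83, -0.34, -0.05]
3 [-0.87, -0.23, -0.05]
4 [-0.89, -0.12, -0.05]
5 [-0.9, 0.0, -0.05]
6 [-0.89, 0.12, -0.05]
7 [-0.87, 0.24, -0.05]
8 [-0.83, 0.35, -0.05]
9 [-0.78, 0.45, -0.05]
```

>>> drive_tool:
  steps:
    - {"translation": [-0.71,-0.55,-0.05],"angular": [0,0,0.94],"gripper": 1}
    - {"translation": [-0.78,-0.45,-0.05],"angular": [0,0,0.94],"gripper": 1}
    - {"translation": [-0.83,-0.34,-0.05],"angular": [0,0,0.94],"gripper": 1}
    - {"translation": [-0.87,-0.23,-0.05],"angular": [0,0,0.94],"gripper": 1}
    - {"translation": [-0.89,-0.12,-0.05],"angular": [0,0,0.94],"gripper": 1}
    - {"translation": [-0.9,0,-0.05],"angular": [0,0,0.94],"gripper": 1}
    - {"translation": [-0.89,0.12,-0.05],"angular": [0,0,0.94],"gripper": 1}
    - {"translation": [-0.87,0.24,-0.05],"angular": [0,0,0.94],"gripper": 1}
  force: 30

```text
t: 1.2
tool_pos: [0.3532, 0.3595, 0.2472]
tool_rot: [-1.974, -2.444, 0.0]
contact_force: [0.3, 1.0, 0.3]
opening: 0.0855
grip_force: 0.0
```

>>> drive_tool:
  steps:
    - {"translation": [-0.83,0.35,-0.05],"angular": [0,0,0.94],"gripper": 1}
    - {"translation": [-0.78,0.45,-0.05],"angular": [0,0,0.94],"gripper": 1}
    - {"translation": [0,0,0],"angular": [0,0,0],"gripper": 1}

```text
t: 1.58
tool_pos: [0.3951, 0.3002, 0.2513]
tool_rot: [2.276, 2.166, 0.0]
contact_force: [0.8, -0.5, -0.2]
opening: 0.0857
grip_force: 0.0
```

```bash
python3 - <<'E'
from m import *
w=img('wrist'); save(w,'w1.png'); cups(w,'W'); print(-w['R'].T@w['t'],w['R'].round(2).tolist())
a=img('top');cups(a,'T')
E
python3 plan.py 0.394 0.301 0.04 -2.8 6
```

```text
W px [367.8  60.8] n 3294 c [0.4707 0.3987 0.0662] ext [0.051 0.051] hue 14.0 125
W px [503.8  65.5] n 3258 c [0.5822 0.3895 0.066 ] ext [0.052 0.051] hue 14.0 68
W px [427.  150.8] n 2757 c [0.5228 0.3227 0.0661] ext [0.051 0.051] hue 173.0 93
W px [277.9 182. ] n 2455 c [0.3918 0.3015 0.0664] ext [0.051 0.05 ] hue 15.0 83
[0.39914834 0.36610045 0.39428026] [[1.0, -0.05, -0.0], [-0.05, -0.96, 0.26], [-0.01, -0.26, -0.97]]
T px [312.5 124. ] n 451 c [ 0.8386 -0.1     0.0594] ext [0.089 0.089] hue -1 0
T px [366.7 186.7] n 171 c [ 0.6179 -0.293   0.0646] ext [0.049 0.051] hue 170.0 29
T px [172.5 193.2] n 168 c [0.5818 0.3883 0.0644] ext [0.05  0.047] hue 17.0 39
T px [191.1 210.4] n 168 c [0.5227 0.3208 0.0652] ext [0.046 0.05 ] hue 170.0 21
T px [168.  223.1] n 117 c [0.4766 0.4003 0.0648] ext [0.039 0.046] hue 5.0 37
T px [195.7 248.3] n 160 c [0.3906 0.3009 0.0646] ext [0.046 0.048] hue 17.0 30
T px [371.6 252.1] n 171 c [ 0.3895 -0.3116  0.0654] ext [0.049 0.05 ] hue 17.0 29
T px [398.3 265. ] n 430 c [ 0.3464 -0.4059  0.0597] ext [0.083 0.082] hue -1 0
pos [0.394  0.3017 0.2511] f [-0.1  0.7 -1.1] open 0.0852 t 1.68
rot/row [-0. -0.  0.]
0 [-0.0, 0.0, 0.88]
1 [-0.0, 0.0, 0.88]
2 [-0.0, 0.0, 0.88]
3 [-0.0, 0.0, 0.88]
4 [-0.0, 0.0, 0.88]
5 [-0.0, 0.0, 0.88]
```

View pics/w1.png

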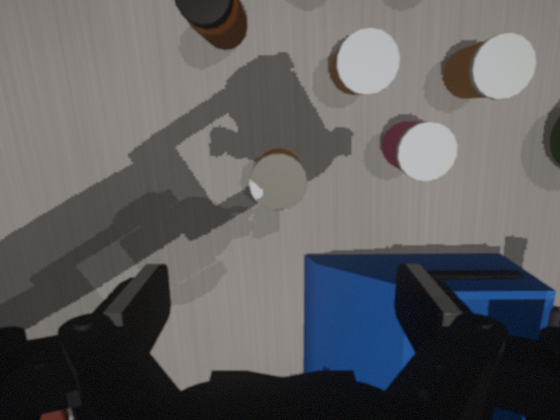

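The wrist view shows cup A at (278,182), B at (368,61), C at (504,66), with the pink cup at (427,151). It agrees with the top camera.

>>> drive_tool:
  steps:
    - {"translation": [0,-0.06,0.92],"angular": [0,0,0],"gripper": 1}
    - {"translation": [0,0,0.92],"angular": [0,0,0],"gripper": 1}
    - {"translation": [0,0,0.92],"angular": [0,0,0],"gripper": 1}
    - {"translation": [0,0,0.92],"angular": [0,0,0],"gripper": 1}
    - {"translation": [0,0,0.92],"angular": [0,0,0],"gripper": 1}
    - {"translation": [0,0,0.92],"angular": [0,0,0],"gripper": 1}
    - {"translation": [0,0,0],"angular": [0,0,0],"gripper": 0.4}
    - {"translation": [0,0,0],"angular": [0,0,0],"gripper": 0.4}
  force: 30

```text
t: 2.68
tool_pos: [0.3921, 0.3027, 0.0318]
tool_rot: [2.271, 2.171, 0.002]
contact_force: [0.3, 0.2, 1.7]
opening: 0.0515
grip_force: 4.0
```

>>> drive_tool:
  steps:
    - {"translation": [0,0,0],"angular": [0,0,0],"gripper": 0.3}
    - {"translation": [0,0,0],"angular": [0,0,0],"gripper": 0.3}
    - {"translation": [0,0,-0.9],"angular": [0,0,0],"gripper": 0.3}
    - {"translation": [0,0,-0.9],"angular": [0,0,0],"gripper": 0.3}
    - {"translation": [0,0,-0.9],"angular": [0,0,0],"gripper": 0.3}
    - {"translation": [0,0,-0.9],"angular": [0,0,0],"gripper": 0.3}

```text
t: 3.42
tool_pos: [0.3918, 0.3017, 0.1764]
tool_rot: [2.272, 2.169, 0.002]
contact_force: [0.2, 0.6, -0.8]
opening: 0.0508
grip_force: 31.6
```

```bash
cat > c2w.py <<'E'
from plan import *
C=np.array([0.558,0.0405,0]);Y=-2.8
def w(x,y,z):
    return C+Ro.from_euler('z',Y,degrees=True).apply([x,y,z])
if __name__=='__main__':
    v=[float(s) for s in sys.argv[1:]]; p=w(*v[:3]);print(p.round(4)); plan(p,Y+v[3],int(v[4]))
E
python3 c2w.py -0.005 0.11 0.17 0 6
```

```text
[0.5584 0.1506 0.17  ]
pos [0.3918 0.3017 0.1764] f [ 0.2  0.6 -0.8] open 0.0508 t 3.42
rot/row [ 0. -0.  0.]
0 [-0.6, 0.72, 0.03]
1 [-0.6, 0.72, 0.03]
2 [-0.6, 0.72, 0.03]
3 [-0.6, 0.72, 0.03]
4 [-0.6, 0.72, 0.03]
5 [-0.59, 0.72, 0.03]
```

>>> drive_tool:
  steps:
    - {"translation": [-0.6,0.72,0],"angular": [0,0,0],"gripper": 0.3}
    - {"translation": [-0.6,0.72,0],"angular": [0,0,0],"gripper": 0.3}
    - {"translation": [-0.6,0.72,0],"angular": [0,0,0],"gripper": 0.3}
    - {"translation": [-0.6,0.72,0],"angular": [0,0,0],"gripper": 0.3}
    - {"translation": [-0.6,0.72,0],"angular": [0,0,0],"gripper": 0.3}
    - {"translation": [-0.6,0.72,0],"angular": [0,0,0],"gripper": 0.3}
    - {"translation": [0,0,0],"angular": [0,0,0],"gripper": 0.3}

```text
t: 4.3
tool_pos: [0.5592, 0.1482, 0.1752]
tool_rot: [2.275, 2.165, 0.001]
contact_force: [0.2, 0.7, -0.9]
opening: 0.0506
grip_force: 31.7
```

>>> drive_tool:
  steps:
    - {"translation": [0,0,0.8],"angular": [0,0,0],"gripper": 0.3}
    - {"translation": [0,0,0.8],"angular": [0,0,0],"gripper": 0.3}
    - {"translation": [0,0,0.8],"angular": [0,0,0],"gripper": 0.3}
    - {"translation": [0,0,0.5],"angular": [0,0,0],"gripper": 0.3}
    - {"translation": [0,0,0.4],"angular": [0,0,0],"gripper": 0.3}
    - {"translation": [0,0,0.1],"angular": [0,0,0],"gripper": 0.3}

```text
t: 5.05
tool_pos: [0.557, 0.1502, 0.0394]
tool_rot: [-2.271, -2.168, 0.003]
contact_force: [-11.2, -0.6, 18.8]
opening: 0.0507
grip_force: 33.0
```

>>> drive_tool:
  steps:
    - {"translation": [0,0,-0.03],"angular": [0,0,0],"gripper": 0.7}
    - {"translation": [0,0,0],"angular": [0,0,0],"gripper": 0.72}
    - {"translation": [0,0,0],"angular": [0,0,0],"gripper": 0.72}
    - {"translation": [0,0,-0.9],"angular": [0,0,0],"gripper": 0.72}
    - {"translation": [0,0,-0.9],"angular": [0,0,0],"gripper": 0.72}
    - {"translation": [0,0,-0.9],"angular": [0,0,0],"gripper": 0.72}
    - {"translation": [0,0,-0.9],"angular": [0,0,0],"gripper": 0.72}

```text
t: 5.92
tool_pos: [0.5576, 0.1498, 0.185]
tool_rot: [2.272, 2.169, 0.0]
contact_force: [0.4, -0.0, -1.1]
opening: 0.0617
grip_force: 0.0
```

```bash
python3 - <<'E'
from m import *
a=img('top');cups(a,'T');cups(a,'T',(.076,.086)); a=img('wrist');cups(a,'W');cups(a,'Whi',(.068,.09)); save(a,'w2.png')
E
python3 plan.py 0.471 0.398 0.15 -2.8 7
```

```text
T px [312.6 124. ] n 443 c [ 0.8383 -0.1005  0.0596] ext [0.088 0.089] hue -1 0
T px [366.9 186.7] n 168 c [ 0.6177 -0.2932  0.0654] ext [0.05 0.05] hue 170.0 29
T px [172.5 193.3] n 169 c [0.5817 0.3884 0.0643] ext [0.05  0.049] hue 18.0 39
T px [191.1 210.4] n 167 c [0.5227 0.3212 0.0643] ext [0.046 0.05 ] hue 170.0 36
T px [168.8 224.9] n 169 c [0.4704 0.3977 0.0647] ext [0.049 0.049] hue 17.0 36
T px [371.6 252.1] n 171 c [ 0.3896 -0.3115  0.0652] ext [0.049 0.05 ] hue 17.0 29
T px [398.3 264.9] n 425 c [ 0.3466 -0.4061  0.0597] ext [0.083 0.082] hue -1 0
T px [192.2 156.8] n 420 c [0.7094 0.3198 0.0795] ext [0.085 0.086] hue 49.0 24
T px [387.2 165.8] n 447 c [ 0.6903 -0.3601  0.0796] ext [0.085 0.088] hue 4.0 45
W px [275.9 202.6] n 3252 c [0.5577 0.1502 0.0742] ext [0.051 0.051] hue 106.0 918
Whi px [275.7 202.9] n 3865 c [0.5576 0.15   0.0744] ext [0.051 0.051] hue 106.0 918
pos [0.5606 0.1502 0.1896] f [0.  0.2 0.6] open 0.0617 t 6.03
rot/row [ 0.01 -0.    0.  ]
0 [0.87, -0.36, 0.14]
1 [0.87, -0.36, 0.14]
2 [0.87, -0.36, 0.14]
3 [0.87, -0.36, 0.14]
4 [0.87, -0.36, 0.14]
5 [0.87, -0.36, 0.14]
6 [0.87, -0.36, 0.14]
```

View pics/w2.png

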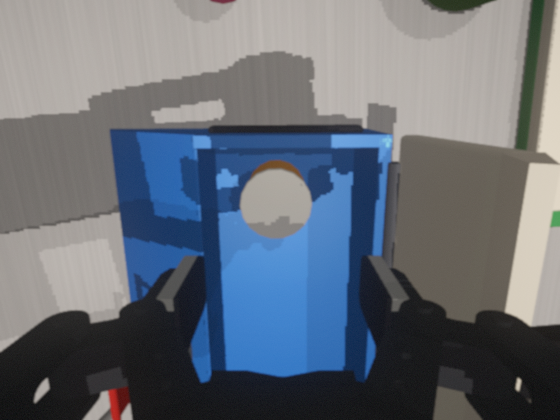

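The wrist view shows cup A upright on the carrier floor at (276,203), about 5 mm in front of the middle.

>>> drive_tool:
  steps:
    - {"translation": [0.87,-0.36,0],"angular": [0,0,0],"gripper": 0.8}
    - {"translation": [0.87,-0.36,0],"angular": [0,0,0],"gripper": 0.9}
    - {"translation": [0.87,-0.36,0],"angular": [0,0,0],"gripper": 1}
    - {"translation": [0.87,-0.36,0.2],"angular": [0,0,0],"gripper": 1}
    - {"translation": [0.87,-0.36,0.2],"angular": [0,0,0],"gripper": 1}
    - {"translation": [0.87,-0.36,0.3],"angular": [0,0,0],"gripper": 1}
    - {"translation": [0.87,-0.36,0.3],"angular": [0,0,0],"gripper": 1}
    - {"translation": [0,0,0],"angular": [0,0,0],"gripper": 1}

```text
t: 7.02
tool_pos: [0.4662, 0.3989, 0.1411]
tool_rot: [-2.268, -2.172, 0.006]
contact_force: [-0.8, 0.4, -0.9]
opening: 0.0853
grip_force: 0.0
```

```bash
python3 - <<'E'
from m import *
a=img('wrist');cups(a,'W')
E
python3 plan.py 0.471 0.398 0.031 -2.8 1
```

```text
W px [289.4 208.2] n 3742 c [0.4711 0.4055 0.0664] ext [0.051 0.047] hue 16.0 155
W px [473.4 224.8] n 5359 c [0.5824 0.3903 0.0662] ext [0.053 0.051] hue 15.0 41
W px [265.5 245.4] n 86 c [0.4555 0.3823 0.0663] ext [0.009 0.006] hue -1 0
W px [296.3 252. ] n 62 c [0.4743 0.3771 0.0664] ext [0.006 0.009] hue -1 0
W px [369.8 326.6] n 3772 c [0.5208 0.3227 0.0663] ext [0.048 0.053] hue 173.0 30
pos [0.4672 0.398  0.142 ] f [-0.   0.1  0.7] open 0.0853 t 7.08
rot/row [-0.01  0.01  0.03]
0 [0.01, 0.1, 2.78]
```

>>> drive_tool:
  steps:
    - {"translation": [0,0.1,0.9],"angular": [0,0,0],"gripper": 1}
    - {"translation": [0,0,0.9],"angular": [0,0,0],"gripper": 1}
    - {"translation": [0,0,0.9],"angular": [0,0,0],"gripper": 1}
    - {"translation": [0,0,0.05],"angular": [0,0,0],"gripper": 0.4}
    - {"translation": [0,0,0],"angular": [0,0,0],"gripper": 0.3}
    - {"translation": [0,0,0],"angular": [0,0,0],"gripper": 0.3}
    - {"translation": [0,0,0],"angular": [0,0,0],"gripper": 0.3}
    - {"translation": [0,0,0],"angular": [0,0,0],"gripper": 0.3}

```text
t: 8.07
tool_pos: [0.4731, 0.3982, 0.0351]
tool_rot: [2.272, 2.169, 0.003]
contact_force: [-0.4, 0.5, 2.5]
opening: 0.0509
grip_force: 31.4
```

>>> drive_tool:
  steps:
    - {"translation": [0,0,-0.9],"angular": [0,0,0],"gripper": 0.3}
    - {"translation": [0,0,-0.9],"angular": [0,0,0],"gripper": 0.3}
    - {"translation": [0,0,-0.9],"angular": [0,0,0],"gripper": 0.3}
    - {"translation": [0,0,-0.9],"angular": [0,0,0],"gripper": 0.3}
    - {"translation": [0,0,0],"angular": [0,0,0],"gripper": 0.3}

```text
t: 8.7
tool_pos: [0.4742, 0.399, 0.1822]
tool_rot: [2.271, 2.168, 0.012]
contact_force: [-0.6, 0.5, -0.0]
opening: 0.0509
grip_force: 31.7
```

```bash
python3 c2w.py -0.003 0.05 0.175 0 8
```

```text
[0.5574 0.0906 0.175 ]
pos [0.4742 0.399  0.1822] f [-0.6  0.5 -0. ] open 0.0509 t 8.7
rot/row [ 0.01 -0.    0.  ]
0 [-0.95, 0.3, 0.02]
1 [-0.95, 0.3, 0.02]
2 [-0.95, 0.3, 0.02]
3 [-0.95, 0.31, 0.02]
4 [-0.95, 0.31, 0.02]
5 [-0.95, 0.31, 0.02]
6 [-0.95, 0.31, 0.02]
7 [-0.95, 0.31, 0.02]
```

>>> drive_tool:
  steps:
    - {"translation": [-0.95,0.31,0],"angular": [0,0,0],"gripper": 0.3}
    - {"translation": [-0.95,0.31,0],"angular": [0,0,0],"gripper": 0.3}
    - {"translation": [-0.95,0.31,0],"angular": [0,0,0],"gripper": 0.3}
    - {"translation": [-0.95,0.31,0],"angular": [0,0,0],"gripper": 0.3}
    - {"translation": [-0.95,0.31,0],"angular": [0,0,0],"gripper": 0.3}
    - {"translation": [-0.95,0.3,0],"angular": [0,0,0],"gripper": 0.3}
    - {"translation": [-0.95,0.3,0],"angular": [0,0,0],"gripper": 0.3}
    - {"translation": [-0.95,0.3,0],"angular": [0,0,0],"gripper": 0.3}

```text
t: 9.7
tool_pos: [0.5552, 0.0882, 0.1756]
tool_rot: [-2.271, -2.168, 0.003]
contact_force: [0.4, -0.0, -0.9]
opening: 0.0507
grip_force: 31.6
```

>>> drive_tool:
  steps:
    - {"translation": [0,0,0],"angular": [0,0,0],"gripper": 0.3}
    - {"translation": [0,0,0.8],"angular": [0,0,0],"gripper": 0.3}
    - {"translation": [0,0,0.8],"angular": [0,0,0],"gripper": 0.3}
    - {"translation": [0,0,0.8],"angular": [0,0,0],"gripper": 0.3}
    - {"translation": [0,0,0.6],"angular": [0,0,0],"gripper": 0.3}
    - {"translation": [0,0,0.3],"angular": [0,0,0],"gripper": 0.3}
    - {"translation": [0,0,0.1],"angular": [0,0,0],"gripper": 0.3}

```text
t: 10.58
tool_pos: [0.5547, 0.0903, 0.0425]
tool_rot: [-2.269, -2.168, 0.006]
contact_force: [-12.9, 0.1, 23.7]
opening: 0.0509
grip_force: 33.6
```

>>> drive_tool:
  steps:
    - {"translation": [0,0,-0.04],"angular": [0,0,0],"gripper": 0.7}
    - {"translation": [0,0,0],"angular": [0,0,0],"gripper": 0.72}
    - {"translation": [0,0,0],"angular": [0,0,0],"gripper": 0.72}
    - {"translation": [0,0,-0.9],"angular": [0,0,0],"gripper": 0.72}
    - {"translation": [0,0,-0.9],"angular": [0,0,0],"gripper": 0.72}
    - {"translation": [0,0,-0.9],"angular": [0,0,0],"gripper": 0.72}
    - {"translation": [0,0,-0.9],"angular": [0,0,0],"gripper": 0.72}

```text
t: 11.45
tool_pos: [0.5559, 0.0894, 0.1884]
tool_rot: [2.272, 2.169, 0.0]
contact_force: [-0.0, -0.3, 0.2]
opening: 0.0616
grip_force: 0.0
```

>>> drive_tool:
  steps:
    - {"translation": [0.94,0.04,0],"angular": [0,0,0],"gripper": 0.72}
    - {"translation": [0.94,0.04,0],"angular": [0,0,0],"gripper": 0.72}
    - {"translation": [0.94,0.04,0],"angular": [0,0,0],"gripper": 0.8}
    - {"translation": [0.94,0.04,0],"angular": [0,0,0],"gripper": 1}
    - {"translation": [0.94,0.04,0],"angular": [0,0,0],"gripper": 1}
    - {"translation": [0.94,0.04,0.2],"angular": [0,0,0],"gripper": 1}
    - {"translation": [0.94,0.04,0.3],"angular": [0,0,0],"gripper": 1}
    - {"translation": [0.94,0.04,0.3],"angular": [0,0,0],"gripper": 1}

```text
t: 12.45
tool_pos: [0.5829, 0.3906, 0.1549]
tool_rot: [2.272, 2.169, 0.0]
contact_force: [0.6, -0.9, 0.3]
opening: 0.0852
grip_force: 0.0
```

```bash
python3 - <<'E'
from m import *
a=img('wrist');cups(a,'W');a=img('top');cups(a,'T')
E
python3 plan.py 0.582 0.389 0.033 -2.8 1
```

```text
W px [280.5 206. ] n 3487 c [0.5826 0.3952 0.0664] ext [0.05  0.042] hue 15.0 147
W px [207. 320.] n 2404 c [0.5277 0.3158 0.0665] ext [0.05  0.042] hue 174.0 22
T px [312.4 123.9] n 457 c [ 0.8387 -0.0996  0.0596] ext [0.088 0.089] hue -1 0
T px [366.7 186.7] n 171 c [ 0.6175 -0.2927  0.0655] ext [0.049 0.051] hue 170.0 29
T px [170.9 193.3] n 89 c [0.5814 0.3939 0.0641] ext [0.046 0.037] hue 3.0 90
T px [240.7 201.9] n 122 c [0.5553 0.1473 0.0721] ext [0.046 0.046] hue 108.0 238
T px [257.  203.4] n 120 c [0.5513 0.0902 0.0722] ext [0.049 0.049] hue 108.0 247
T px [192.8 209.7] n 122 c [0.5252 0.3152 0.0648] ext [0.046 0.04 ] hue 170.0 21
T px [371.6 252.1] n 171 c [ 0.3894 -0.3114  0.0653] ext [0.049 0.05 ] hue 17.0 29
T px [398.4 265.1] n 438 c [ 0.3462 -0.4062  0.0597] ext [0.084 0.083] hue -1 0
pos [0.5814 0.3919 0.1528] f [-1.2  0.2  0.7] open 0.0857 t 12.55
rot/row [-0.02  0.    0.04]
0 [-0.07, 0.03, 3.0]
```

>>> drive_tool:
  steps:
    - {"translation": [-0.07,0.02,0.95],"angular": [0,0,0],"gripper": 1}
    - {"translation": [0,0,0.95],"angular": [0,0,0],"gripper": 1}
    - {"translation": [0,0,0.95],"angular": [0,0,0],"gripper": 1}
    - {"translation": [0,0,0.1],"angular": [0,0,0],"gripper": 0.4}
    - {"translation": [0,0,0],"angular": [0,0,0],"gripper": 0.3}
    - {"translation": [0,0,0],"angular": [0,0,0],"gripper": 0.3}
    - {"translation": [0,0,0],"angular": [0,0,0],"gripper": 0.3}
    - {"translation": [0,0,0],"angular": [0,0,0],"gripper": 0.3}

```text
t: 13.55
tool_pos: [0.5842, 0.3868, 0.0386]
tool_rot: [2.272, 2.169, 0.003]
contact_force: [-0.6, 0.3, 1.8]
opening: 0.0511
grip_force: 31.5
```

>>> drive_tool:
  steps:
    - {"translation": [0,0,-0.9],"angular": [0,0,0],"gripper": 0.3}
    - {"translation": [0,0,-0.9],"angular": [0,0,0],"gripper": 0.3}
    - {"translation": [0,0,-0.9],"angular": [0,0,0],"gripper": 0.3}
    - {"translation": [0,0,-0.9],"angular": [0,0,0],"gripper": 0.3}
    - {"translation": [0,0,0],"angular": [0,0,0],"gripper": 0.3}

```text
t: 14.18
tool_pos: [0.5856, 0.3877, 0.1865]
tool_rot: [2.271, 2.168, 0.013]
contact_force: [1.3, -0.2, -1.0]
opening: 0.0509
grip_force: 31.6
```

```bash
python3 c2w.py -0.003 -0.05 0.175 0 10
```

```text
[ 0.5526 -0.0093  0.175 ]
pos [0.5856 0.3877 0.1865] f [ 1.3 -0.2 -1. ] open 0.0509 t 14.18
rot/row [ 0.01 -0.    0.  ]
0 [-1.0, -0.04, 0.02]
1 [-1.0, -0.04, 0.02]
2 [-1.0, -0.04, 0.03]
3 [-1.0, -0.04, 0.03]
4 [-1.0, -0.04, 0.03]
5 [-1.0, -0.04, 0.03]
6 [-1.0, -0.04, 0.03]
7 [-1.0, -0.03, 0.03]
8 [-1.0, -0.03, 0.03]
9 [-1.0, -0.03, 0.03]
```

>>> drive_tool:
  steps:
    - {"translation": [-0.99,-0.1,0],"angular": [0,0,0],"gripper": 0.3}
    - {"translation": [-1,-0.1,0],"angular": [0,0,0],"gripper": 0.3}
    - {"translation": [-1,-0.1,0],"angular": [0,0,0],"gripper": 0.3}
    - {"translation": [-1,-0.07,0],"angular": [0,0,0],"gripper": 0.3}
    - {"translation": [-1,0,0],"angular": [0,0,0],"gripper": 0.3}
    - {"translation": [-1,0,0],"angular": [0,0,0],"gripper": 0.3}
    - {"translation": [-1,0,0],"angular": [0,0,0],"gripper": 0.3}
    - {"translation": [-1,0,0],"angular": [0,0,0],"gripper": 0.3}

```text
t: 15.18
tool_pos: [0.5527, 0.0667, 0.1794]
tool_rot: [-2.271, -2.168, 0.003]
contact_force: [-0.1, -1.2, -0.0]
opening: 0.0505
grip_force: 31.6
```

>>> drive_tool:
  steps:
    - {"translation": [-1,0,0],"angular": [0,0,0],"gripper": 0.3}
    - {"translation": [-1,0,0],"angular": [0,0,0],"gripper": 0.3}
    - {"translation": [0,0,0],"angular": [0,0,0],"gripper": 0.3}

```text
t: 15.55
tool_pos: [0.5492, -0.014, 0.1796]
tool_rot: [-2.275, -2.164, 0.003]
contact_force: [0.6, 0.3, -0.7]
opening: 0.0506
grip_force: 31.6
```

```bash
python3 c2w.py -0.003 -0.05 0.047 0 4
```

```text
[ 0.5526 -0.0093  0.047 ]
pos [ 0.5492 -0.014   0.1796] f [ 0.6  0.3 -0.7] open 0.0506 t 15.55
rot/row [-0.  0. -0.]
0 [0.03, 0.02, 0.83]
1 [0.03, 0.02, 0.83]
2 [0.03, 0.02, 0.83]
3 [0.03, 0.02, 0.83]
```

>>> drive_tool:
  steps:
    - {"translation": [0,0.05,0.8],"angular": [0,0,0],"gripper": 0.3}
    - {"translation": [0,0,0.8],"angular": [0,0,0],"gripper": 0.3}
    - {"translation": [0,0,0.8],"angular": [0,0,0],"gripper": 0.3}
    - {"translation": [0,0,0.6],"angular": [0,0,0],"gripper": 0.3}
    - {"translation": [0,0,0.25],"angular": [0,0,0],"gripper": 0.3}
    - {"translation": [0,0,0.08],"angular": [0,0,0],"gripper": 0.3}

```text
t: 16.3
tool_pos: [0.5517, -0.0115, 0.0473]
tool_rot: [-2.271, -2.169, 0.001]
contact_force: [0.5, -0.5, -0.5]
opening: 0.0505
grip_force: 31.7
```

>>> drive_tool:
  steps:
    - {"translation": [0,0,-0.04],"angular": [0,0,0],"gripper": 0.7}
    - {"translation": [0,0,0],"angular": [0,0,0],"gripper": 0.72}
    - {"translation": [0,0,0],"angular": [0,0,0],"gripper": 0.72}
    - {"translation": [0,0,-0.9],"angular": [0,0,0],"gripper": 0.72}
    - {"translation": [0,0,-0.9],"angular": [0,0,0],"gripper": 0.72}
    - {"translation": [0,0,-0.9],"angular": [0,0,0],"gripper": 0.72}
    - {"translation": [0,0,-0.9],"angular": [0,0,0],"gripper": 0.72}

```text
t: 17.18
tool_pos: [0.5522, -0.0122, 0.1954]
tool_rot: [2.272, 2.169, 0.001]
contact_force: [-0.0, 0.2, 0.1]
opening: 0.0617
grip_force: 0.0
```

```bash
python3 plan.py 0.3905 -0.3115 0.175 -2.8 9
```

```text
pos [ 0.5522 -0.0122  0.1954] f [-0.   0.2  0.1] open 0.0617 t 17.18
rot/row [0. 0. 0.]
0 [-0.85, -0.41, 0.06]
1 [-0.85, -0.41, 0.06]
2 [-0.85, -0.41, 0.06]
3 [-0.85, -0.41, 0.06]
4 [-0.85, -0.41, 0.06]
5 [-0.85, -0.41, 0.06]
6 [-0.85, -0.41, 0.06]
7 [-0.85, -0.41, 0.06]
8 [-0.85, -0.41, 0.06]
```

>>> drive_tool:
  steps:
    - {"translation": [-0.85,-0.41,0],"angular": [0,0,0],"gripper": 0.72}
    - {"translation": [-0.85,-0.41,0],"angular": [0,0,0],"gripper": 0.72}
    - {"translation": [-0.85,-0.41,0],"angular": [0,0,0],"gripper": 0.72}
    - {"translation": [-0.85,-0.41,0],"angular": [0,0,0],"gripper": 1}
    - {"translation": [-0.85,-0.41,0],"angular": [0,0,0],"gripper": 1}
    - {"translation": [-0.85,-0.41,0],"angular": [0,0,0],"gripper": 1}
    - {"translation": [-0.85,-0.41,0],"angular": [0,0,0],"gripper": 1}
    - {"translation": [-0.85,-0.41,0],"angular": [0,0,0],"gripper": 1}

```text
t: 18.18
tool_pos: [0.4078, -0.2789, 0.1943]
tool_rot: [2.272, 2.168, 0.0]
contact_force: [0.7, -0.9, 0.4]
opening: 0.0853
grip_force: 0.0
```

>>> drive_tool:
  steps:
    - {"translation": [-0.85,-0.41,0.5],"angular": [0,0,0],"gripper": 1}
    - {"translation": [0,0,0.4],"angular": [0,0,0],"gripper": 1}

```text
t: 18.42
tool_pos: [0.3896, -0.3127, 0.1577]
tool_rot: [2.276, 2.164, -0.0]
contact_force: [-0.2, -0.6, -0.4]
opening: 0.0856
grip_force: 0.0
```

```bash
python3 - <<'E'
from m import *
a=img('wrist');cups(a,'W');a=img('top');cups(a,'T')
E
python3 plan.py 0.39 -0.3115 0.033 -2.8 1
```

```text
W px [294.1 188.1] n 948 c [ 0.3985 -0.2974  0.0663] ext [0.036 0.026] hue 15.0 58
W px [299.6 235.3] n 469 c [ 0.4008 -0.3294  0.0664] ext [0.028 0.02 ] hue -1 0
W px [230.8 330. ] n 8262 c [ 0.3483 -0.4017  0.0605] ext [0.083 0.077] hue -1 0
T px [312.5 124. ] n 474 c [ 0.8386 -0.1     0.0595] ext [0.088 0.089] hue -1 0
T px [366.7 186.7] n 172 c [ 0.6177 -0.2928  0.0654] ext [0.049 0.05 ] hue 170.0 29
T px [240.5 201.4] n 123 c [0.5569 0.1478 0.0721] ext [0.046 0.046] hue 108.0 239
T px [296.1 202.2] n 125 c [ 0.5579 -0.0459  0.0719] ext [0.05  0.045] hue 108.0 268
T px [256.7 203.3] n 127 c [0.5516 0.0914 0.0721] ext [0.049 0.049] hue 108.0 254
T px [191.1 210.5] n 167 c [0.5224 0.321  0.0647] ext [0.046 0.05 ] hue 170.0 21
T px [370.4 251. ] n 121 c [ 0.3932 -0.3071  0.0657] ext [0.045 0.045] hue 4.0 98
pos [ 0.3894 -0.3098  0.1555] f [ 0.6 -0.1 -0.8] open 0.0855 t 18.52
rot/row [-0.02 -0.02  0.01]
0 [-0.05, 0.02, 3.06]
```

>>> drive_tool:
  steps:
    - {"translation": [-0.05,0.02,0.95],"angular": [0,0,0],"gripper": 1}
    - {"translation": [0,0,0.95],"angular": [0,0,0],"gripper": 1}
    - {"translation": [0,0,0.95],"angular": [0,0,0],"gripper": 1}
    - {"translation": [0,0,0.2],"angular": [0,0,0],"gripper": 0.4}
    - {"translation": [0,0,0],"angular": [0,0,0],"gripper": 0.3}
    - {"translation": [0,0,0],"angular": [0,0,0],"gripper": 0.3}
    - {"translation": [0,0,0],"angular": [0,0,0],"gripper": 0.3}
    - {"translation": [0,0,0],"angular": [0,0,0],"gripper": 0.3}

```text
t: 19.52
tool_pos: [0.3916, -0.3134, 0.0366]
tool_rot: [2.271, 2.168, 0.0]
contact_force: [0.5, 0.7, 1.6]
opening: 0.0506
grip_force: 31.5
```

>>> drive_tool:
  steps:
    - {"translation": [0,0,-0.9],"angular": [0,0,0],"gripper": 0.3}
    - {"translation": [0,0,-0.9],"angular": [0,0,0],"gripper": 0.3}
    - {"translation": [0,0,-0.9],"angular": [0,0,0],"gripper": 0.3}
    - {"translation": [0,0,-0.9],"angular": [0,0,0],"gripper": 0.3}
    - {"translation": [0,0,0],"angular": [0,0,0],"gripper": 0.3}

```text
t: 20.15
tool_pos: [0.3927, -0.3147, 0.1838]
tool_rot: [2.267, 2.164, -0.0]
contact_force: [0.8, -0.6, -0.5]
opening: 0.0506
grip_force: 31.8
```

```bash
python3 c2w.py -0.003 -0.02 0.18 0 9;  python3 - <<'E'
from m import *
a=img('top');cups(a,'T')
E
```

```text
[0.554  0.0207 0.18  ]
pos [ 0.3927 -0.3147  0.1838] f [ 0.8 -0.6 -0.5] open 0.0506 t 20.15
rot/row [0. 0. 0.]
0 [0.95, 0.4, 0.01]
1 [0.95, 0.4, 0.01]
2 [0.95, 0.4, 0.01]
3 [0.95, 0.4, 0.01]
4 [0.95, 0.4, 0.01]
5 [0.95, 0.4, 0.01]
6 [0.95, 0.4, 0.01]
7 [0.95, 0.4, 0.01]
8 [0.95, 0.4, 0.01]
T px [312.3 124. ] n 457 c [ 0.8384 -0.0994  0.0594] ext [0.087 0.089] hue -1 0
T px [366.8 186.7] n 171 c [ 0.6177 -0.293   0.0651] ext [0.049 0.05 ] hue 170.0 29
T px [240.1 201.7] n 124 c [0.5561 0.1492 0.0722] ext [0.045 0.046] hue 108.0 237
T px [296.5 202.3] n 116 c [ 0.5577 -0.0473  0.0724] ext [0.05  0.046] hue 108.0 260
T px [256.9 203.3] n 126 c [0.5514 0.0905 0.0721] ext [0.049 0.049] hue 108.0 251
T px [191.1 210.4] n 169 c [0.5226 0.321  0.0647] ext [0.046 0.05 ] hue 170.0 21
```

>>> drive_tool:
  steps:
    - {"translation": [0.95,0.4,0],"angular": [0,0,0],"gripper": 0.3}
    - {"translation": [0.95,0.4,0],"angular": [0,0,0],"gripper": 0.3}
    - {"translation": [0.95,0.4,0],"angular": [0,0,0],"gripper": 0.3}
    - {"translation": [0.95,0.4,0],"angular": [0,0,0],"gripper": 0.3}
    - {"translation": [0.95,0.4,0],"angular": [0,0,0],"gripper": 0.3}
    - {"translation": [0.95,0.4,0],"angular": [0,0,0],"gripper": 0.3}
    - {"translation": [0.95,0.4,0],"angular": [0,0,0],"gripper": 0.3}
    - {"translation": [0.95,0.4,0],"angular": [0,0,0],"gripper": 0.3}

```text
t: 21.2
tool_pos: [0.5323, -0.0137, 0.1771]
tool_rot: [-2.27, -2.167, 0.004]
contact_force: [0.6, -0.1, -1.2]
opening: 0.0506
grip_force: 31.7
```

>>> drive_tool:
  steps:
    - {"translation": [0.95,0.35,0],"angular": [0,0,0],"gripper": 0.3}
    - {"translation": [0,0,0],"angular": [0,0,0],"gripper": 0.3}

```text
t: 21.45
tool_pos: [0.5481, 0.0242, 0.1772]
tool_rot: [-2.266, -2.171, 0.004]
contact_force: [0.9, -0.4, -0.6]
opening: 0.051
grip_force: 31.7
```

```bash
python3 c2w.py -0.003 -0.02 0.045 0 1
```

```text
[0.554  0.0207 0.045 ]
pos [0.5481 0.0242 0.1772] f [ 0.9 -0.4 -0.6] open 0.051 t 21.45
rot/row [-0.03 -0.    0.04]
0 [-0.08, 0.16, 3.3]
```

>>> drive_tool:
  steps:
    - {"translation": [-0.08,0.1,0.8],"angular": [0,0,0],"gripper": 0.3}
    - {"translation": [0,0,0.8],"angular": [0,0,0],"gripper": 0.3}
    - {"translation": [0,0,0.8],"angular": [0,0,0],"gripper": 0.3}
    - {"translation": [0,0,0.6],"angular": [0,0,0],"gripper": 0.3}
    - {"translation": [0,0,0.25],"angular": [0,0,0],"gripper": 0.3}
    - {"translation": [0,0,0.05],"angular": [0,0,0],"gripper": 0.3}

```text
t: 22.2
tool_pos: [0.5518, 0.0182, 0.0467]
tool_rot: [-2.272, -2.168, 0.002]
contact_force: [-0.1, 0.6, -0.0]
opening: 0.0505
grip_force: 31.8
```

>>> drive_tool:
  steps:
    - {"translation": [0,0,-0.04],"angular": [0,0,0],"gripper": 0.7}
    - {"translation": [0,0,0],"angular": [0,0,0],"gripper": 0.72}
    - {"translation": [0,0,0],"angular": [0,0,0],"gripper": 0.72}
    - {"translation": [0,0,-0.9],"angular": [0,0,0],"gripper": 0.72}
    - {"translation": [0,0,-0.9],"angular": [0,0,0],"gripper": 0.72}
    - {"translation": [0,0,-0.7],"angular": [0,0,0],"gripper": 0.72}
    - {"translation": [0,0,0],"angular": [0,0,0],"gripper": 0.72}

```text
t: 23.08
tool_pos: [0.5549, 0.0186, 0.1529]
tool_rot: [2.268, 2.166, 0.007]
contact_force: [-0.1, 0.2, -0.5]
opening: 0.0616
grip_force: 0.0
```

```bash
python3 - <<'E'
from m import *
a=img('wrist');cups(a,'W',(.065,.085));a=img('top');cups(a,'T')
E
python3 plan.py 0.556 -0.0475 0.045 -2.8 1
```

```text
W px [274.   14.5] n 2362 c [0.5569 0.1323 0.0742] ext [0.048 0.018] hue 107.0 261
W px [272.   93.1] n 6684 c [0.5537 0.0919 0.0743] ext [0.051 0.051] hue 108.0 1092
W px [114.7 181.1] n 266 c [0.4596 0.047  0.0803] ext [0.004 0.029] hue 0.0 201
W px [275.2 214.4] n 5252 c [0.5518 0.0207 0.0743] ext [0.051 0.052] hue 106.0 1028
W px [292.5 308.8] n 4443 c [ 0.5599 -0.0446  0.0744] ext [0.051 0.052] hue 107.0 527
T px [312.6 123.8] n 450 c [ 0.8391 -0.1005  0.0595] ext [0.089 0.089] hue -1 0
T px [366.8 186.7] n 169 c [ 0.6178 -0.293   0.0651] ext [0.049 0.05 ] hue 170.0 29
T px [240.4 201.6] n 131 c [0.5564 0.1484 0.072 ] ext [0.046 0.046] hue 108.0 241
T px [191.1 210.4] n 169 c [0.5226 0.321  0.0645] ext [0.046 0.051] hue 170.0 21
T px [398.4 265.1] n 416 c [ 0.3459 -0.4064  0.0597] ext [0.083 0.081] hue -1 0
pos [0.5526 0.0188 0.149 ] f [-0.5 -0.  -1.5] open 0.0615 t 23.18
rot/row [-0.    0.    0.02]
0 [-1.65, 0.16, 2.6]
```

>>> drive_tool:
  steps:
    - {"translation": [-0.82,0.1,0],"angular": [0,0,0],"gripper": 0.78}
    - {"translation": [-0.82,0.1,0],"angular": [0,0,0],"gripper": 0.78}
    - {"translation": [0,0,0],"angular": [0,0,0],"gripper": 0.78}
    - {"translation": [0,0,0.87],"angular": [0,0,0],"gripper": 0.78}
    - {"translation": [0,0,0.87],"angular": [0,0,0],"gripper": 0.78}
    - {"translation": [0,0,0.85],"angular": [0,0,0],"gripper": 0.78}
    - {"translation": [0,0,0],"angular": [0,0,0],"gripper": 0.5}
    - {"translation": [0,0,0],"angular": [0,0,0],"gripper": 0.3}

```text
t: 24.18
tool_pos: [0.5579, -0.0468, 0.0461]
tool_rot: [-2.272, -2.17, -0.0]
contact_force: [-0.1, -0.5, -0.1]
opening: 0.0507
grip_force: 31.2
```

>>> drive_tool:
  steps:
    - {"translation": [0,0,0],"angular": [0,0,0],"gripper": 0.3}
    - {"translation": [0,0,0],"angular": [0,0,0],"gripper": 0.3}
    - {"translation": [0,0,0],"angular": [0,0,0],"gripper": 0.3}
    - {"translation": [0,0,-0.1],"angular": [0,0,0],"gripper": 0.3}
    - {"translation": [0,0,0],"angular": [0,0,0],"gripper": 0.3}

```text
t: 24.8
tool_pos: [0.5581, -0.0473, 0.0503]
tool_rot: [2.272, 2.169, 0.001]
contact_force: [-0.7, 0.2, -0.5]
opening: 0.0511
grip_force: 31.3
```

```bash
python3 c2w.py -0.002 -0.112 0.045 0 1
```

```text
[ 0.5505 -0.0713  0.045 ]
pos [ 0.5581 -0.0473  0.0503] f [-0.7  0.2 -0.5] open 0.0511 t 24.8
rot/row [0.01 0.   0.02]
0 [-0.61, -0.16, 0.13]
```

>>> drive_tool:
  steps:
    - {"translation": [-0.3,-0.08,0],"angular": [0,0,0],"gripper": 0.3}
    - {"translation": [-0.31,-0.08,0],"angular": [0,0,0],"gripper": 0.3}
    - {"translation": [0,0,0],"angular": [0,0,0],"gripper": 0.3}
    - {"translation": [0,0,0.1],"angular": [0,0,0],"gripper": 0.3}
    - {"translation": [0,0,0],"angular": [0,0,0],"gripper": 0.7}
    - {"translation": [0,0,0],"angular": [0,0,0],"gripper": 0.75}
    - {"translation": [0,0,0],"angular": [0,0,0],"gripper": 0.75}
    - {"translation": [0,0,-0.8],"angular": [0,0,0],"gripper": 0.75}

```text
t: 25.8
tool_pos: [0.5478, -0.0705, 0.0752]
tool_rot: [-2.268, -2.166, 0.005]
contact_force: [-0.7, -0.3, 0.2]
opening: 0.0644
grip_force: 0.0
```

>>> drive_tool:
  steps:
    - {"translation": [0,0,-0.9],"angular": [0,0,0],"gripper": 0.75}
    - {"translation": [0,0,-1],"angular": [0,0,0],"gripper": 0.75}
    - {"translation": [0,0,-1],"angular": [0,0,0],"gripper": 0.75}
    - {"translation": [0,0,-1],"angular": [0,0,0],"gripper": 0.75}
    - {"translation": [0,0,-1],"angular": [0,0,0],"gripper": 0.75}
    - {"translation": [0,0,-1],"angular": [0,0,0],"gripper": 0.75}

```text
t: 26.55
tool_pos: [0.55, -0.0711, 0.3152]
tool_rot: [2.272, 2.169, 0.0]
contact_force: [-0.1, 0.6, -0.6]
opening: 0.0638
grip_force: 0.0
```

```bash
python3 - <<'E'
from m import *
a=img('top');cups(a,'T')
E
python3 plan.py 0.50 -0.364 0.30 87 11
```

```text
T px [312.4 124.1] n 446 c [ 0.8382 -0.0997  0.0596] ext [0.088 0.089] hue -1 0
T px [366.7 186.7] n 172 c [ 0.6177 -0.2929  0.0652] ext [0.05 0.05] hue 170.0 29
T px [240.6 201.9] n 128 c [0.5555 0.1477 0.0718] ext [0.046 0.047] hue 108.0 234
T px [257.  203.1] n 123 c [0.5522 0.0901 0.0724] ext [0.049 0.049] hue 108.0 249
T px [277.4 204. ] n 116 c [0.5506 0.0192 0.0719] ext [0.046 0.045] hue 108.0 246
T px [191.1 210.4] n 168 c [0.5225 0.3208 0.065 ] ext [0.047 0.051] hue 171.0 22
T px [398.2 265.1] n 424 c [ 0.3461 -0.4055  0.0599] ext [0.083 0.082] hue -1 0
pos [ 0.5522 -0.0717  0.3223] f [ 0.5 -0.6  4.7] open 0.0642 t 26.6
rot/row [ 0.    0.01 -1.02]
0 [-0.67, -0.09, 0.05]
1 [-0.65, -0.18, 0.05]
2 [-0.62, -0.27, 0.05]
3 [-0.57, -0.36, 0.05]
4 [-0.52, -0.43, 0.05]
5 [-0.45, -0.5, 0.05]
6 [-0.37, -0.56, 0.05]
7 [-0.29, -0.61, 0.05]
8 [-0.2, -0.64, 0.05]
9 [-0.11, -0.67, 0.05]
10 [-0.01, -0.67, 0.05]
```

>>> drive_tool:
  steps:
    - {"translation": [-0.67,-0.09,0],"angular": [0,0,-1],"gripper": 0.75}
    - {"translation": [-0.65,-0.18,0],"angular": [0,0,-1],"gripper": 0.75}
    - {"translation": [-0.62,-0.27,0],"angular": [0,0,-1],"gripper": 0.75}
    - {"translation": [-0.57,-0.36,0],"angular": [0,0,-1],"gripper": 0.75}
    - {"translation": [-0.52,-0.43,0],"angular": [0,0,-1],"gripper": 0.75}
    - {"translation": [-0.45,-0.5,0],"angular": [0,0,-1],"gripper": 0.75}
    - {"translation": [-0.37,-0.56,0],"angular": [0,0,-1],"gripper": 0.75}
    - {"translation": [-0.29,-0.61,0],"angular": [0,0,-1],"gripper": 0.75}

```text
t: 27.6
tool_pos: [0.5102, -0.2841, 0.3134]
tool_rot: [-0.77, -3.046, -0.0]
contact_force: [-0.1, 0.5, 0.3]
opening: 0.0641
grip_force: 0.0
```

>>> drive_tool:
  steps:
    - {"translation": [-0.2,-0.64,0],"angular": [0,0,-1],"gripper": 0.75}
    - {"translation": [-0.11,-0.67,0],"angular": [0,0,-1],"gripper": 0.75}
    - {"translation": [0,-0.67,0],"angular": [0,0,-1],"gripper": 0.75}
    - {"translation": [0,0,0],"angular": [0,0,0],"gripper": 0.75}

```text
t: 28.1
tool_pos: [0.4934, -0.3636, 0.313]
tool_rot: [-0.132, -3.138, -0.001]
contact_force: [0.2, -0.1, -0.8]
opening: 0.0641
grip_force: 0.0
```

```bash
python3 - <<'E'
from m import *
o=ctrl.get_obs();print(o['tool_pos'],o['q'])
a=img('wrist');save(a,'w3.png'); P=pts(a);hsv=cv2.cvtColor(a['color'],cv2.COLOR_RGB2HSV)
b=img('top');B=pts(b)
for n,Q,im in(('W',P,a),('T',B,b)):
    near=(abs(Q[...,0]-.53)<.09)&(abs(Q[...,1]+.36)<.08)&(im['depth']>0)
    for z0,z1 in((.008,.013),(.12,.148),(.15,.156),(.156,.163),(.164,.17),(.17,.18)):
        q=Q[near&(Q[...,2]>z0)&(Q[...,2]<z1)]
        if len(q)>3: print(n,z0,len(q),q.min(0).round(3),q.max(0).round(3),np.median(q,0).round(4),cv2.minAreaRect(q[:,:2].astype(np.float32)))
E
```

```text
[ 0.4934257  -0.36361295  0.3130344 ] [-7.56388762e-01 -1.06352229e-02  1.54242242e+00 -8.91321735e-05
  1.61055020e+00 -2.24310243e+00]
W 0.008 2404 [ 0.478 -0.405  0.008] [ 0.615 -0.28   0.013] [ 0.5061 -0.361   0.0102] ((0.5480530858039856, -0.35447877645492554), (0.1546678990125656, 0.09081416577100754), 25.444774627685547)
W 0.12 678 [ 0.507 -0.387  0.12 ] [ 0.559 -0.348  0.148] [ 0.5134 -0.363   0.1365] ((0.5303404927253723, -0.3702413737773895), (0.03851613402366638, 0.052139267325401306), 79.43859100341797)
W 0.15 57 [ 0.512 -0.387  0.15 ] [ 0.559 -0.348  0.156] [ 0.5162 -0.3591  0.1527] ((0.532630205154419, -0.37074312567710876), (0.037912044674158096, 0.04840286448597908), 80.5744400024414)
W 0.156 563 [ 0.498 -0.387  0.156] [ 0.567 -0.347  0.163] [ 0.53   -0.3644  0.1618] ((0.5299920439720154, -0.36098021268844604), (0.06566951423883438, 0.03977116569876671), 26.131149291992188)
W 0.164 368 [ 0.492 -0.385  0.164] [ 0.534 -0.349  0.17 ] [ 0.5175 -0.3674  0.1675] ((0.5128709077835083, -0.3672322630882263), (0.031349994242191315, 0.03122609108686447), 52.053714752197266)
W 0.
[... 438 characters left out ...]
5184 -0.3562  0.132 ] ((0.5346927642822266, -0.35836073756217957), (0.020449316129088402, 0.056352678686380386), 85.49652099609375)
T 0.15 5 [ 0.512 -0.365  0.151] [ 0.565 -0.347  0.155] [ 0.5518 -0.3569  0.1525] ((0.538776695728302, -0.3559493124485016), (0.006257830187678337, 0.05545589700341225), 75.80127716064453)
T 0.156 25 [ 0.512 -0.368  0.156] [ 0.565 -0.347  0.163] [ 0.5353 -0.3606  0.1601] ((0.5371391773223877, -0.36109521985054016), (0.017051024362444878, 0.0543191023170948), 77.12991333007812)
T 0.164 8 [ 0.515 -0.366  0.164] [ 0.561 -0.356  0.167] [ 0.53   -0.3627  0.165 ] ((0.5375590324401855, -0.363669753074646), (0.008204136043787003, 0.046954695135354996), 79.13758850097656)
```

View pics/w3.png

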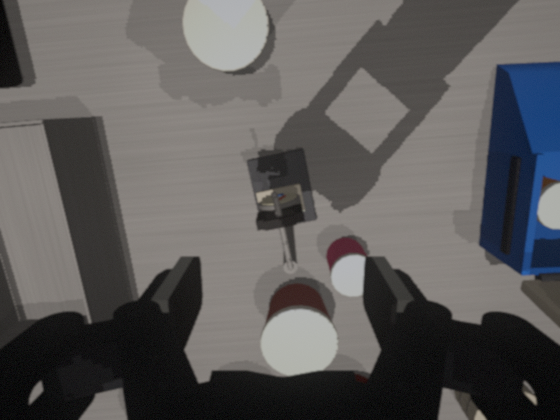

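```bash
python3 - <<'E'
from m import *
a=img('wrist'); P=pts(a)
q=P[(a['depth']>0)&(abs(P[...,1]+.36)<.05)&(P[...,2]>.155)&(P[...,2]<.175)&(abs(P[...,0]-.53)<.06)]
for z0,z1,x0,x1 in((.163,.17,.503,.545),(.155,.175,.485,.5),(.155,.164,.545,.59),(.155,.164,.498,.508)):
    s=q[(q[:,2]>z0)&(q[:,2]<z1)&(q[:,0]>x0)&(q[:,0]<x1)]; print(len(s),s.mean(0).round(4),s[:,2].max(), cv2.minAreaRect(s[:,:2].astype(np.float32)))
save(a,'w3c.png',(230,130,330,290),4)
E
```

```text
451 [ 0.5182 -0.3668  0.1665] 0.16972971775773452 ((0.5193573832511902, -0.3644450902938843), (0.03574681654572487, 0.03446362167596817), 44.443477630615234)
54 [ 0.4954 -0.3695  0.1678] 0.17232405091400313 ((0.4957212507724762, -0.369613915681839), (0.008403118699789047, 0.004788776393979788), 7.496237277984619)
218 [ 0.557  -0.3621  0.1609] 0.16398688876118692 ((0.5559715628623962, -0.3614087402820587), (0.011166519485414028, 0.02086363546550274), 84.98561096191406)
68 [ 0.503  -0.3687  0.1622] 0.1638306880147539 ((0.5029823780059814, -0.3687334358692169), (0.009660731069743633, 0.00483656395226717), 4.467644691467285)
```

View pics/w3c.png

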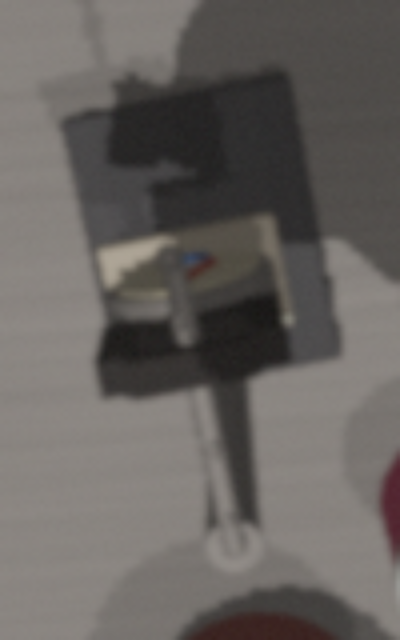

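```bash
python3 - <<'E'
from m import *
a=img('wrist'); P=pts(a)
for u,v in((279,222),(256,225),(302,217),(279,226)): print(u,v,ray(a,u,v,.1675).round(4))
s=P[205:232,250:308].reshape(-1,3); s=s[(s[:,2]>.164)&(s[:,2]<.17)]
print(len(s),s.mean(0).round(4)); lo=s[abs(s[:,1]+.367)>.006]; print(len(lo),lo.mean(0).round(4),lo.min(0).round(4),lo.max(0).round(4),np.polyfit(lo[:,1],lo[:,0],1))
E
python3 plan.py 0.521 -0.3665 0.2 96.5 4
```

```text
279 222 [ 0.5184 -0.366   0.1675]
256 225 [ 0.5194 -0.3847  0.1675]
302 217 [ 0.5157 -0.3473  0.1675]
279 226 [ 0.5218 -0.3663  0.1675]
347 [ 0.5177 -0.3672  0.1675]
188 [ 0.5177 -0.3674  0.1674] [ 0.5124 -0.3856  0.164 ] [ 0.5235 -0.3534  0.1698] [-0.10456481  0.479306  ]
pos [ 0.4942 -0.3617  0.3137] f [ 0.1 -0.1  0.5] open 0.064 t 28.3
rot/row [ 0.    0.   -0.35]
0 [-0.17, -0.02, 0.71]
1 [-0.17, -0.02, 0.71]
2 [-0.17, -0.03, 0.71]
3 [-0.17, -0.04, 0.71]
```

The crop shows the thermometer's loop as a black bar at native pixels about (255–304, 210–229), the wire tip at (274,195) and the post at (289,266). The loop centre is (0.518,-0.367) with a yaw of about 6°.

>>> drive_tool:
  steps:
    - {"translation": [-0.16,-0.04,0.7],"angular": [0,0,-0.35],"gripper": 0.75}
    - {"translation": [-0.16,-0.04,0.7],"angular": [0,0,-0.35],"gripper": 0.75}
    - {"translation": [-0.16,-0.04,0.7],"angular": [0,0,-0.35],"gripper": 0.75}
    - {"translation": [-0.16,-0.04,0.7],"angular": [0,0,-0.3],"gripper": 0.75}
    - {"translation": [0,0,0],"angular": [0,0,0],"gripper": 0.75}

```text
t: 28.92
tool_pos: [0.5187, -0.367, 0.1986]
tool_rot: [0.169, -3.133, -0.007]
contact_force: [-0.8, -0.4, 1.4]
opening: 0.0641
grip_force: 0.0
```

```bash
python3 plan.py 0.5185 -0.3668 0.133 96.2 1
```

```text
pos [ 0.5187 -0.367   0.1986] f [-0.8 -0.4  1.4] open 0.0641 t 28.93
rot/row [ 0.03 -0.03 -0.01]
0 [-0.0, -0.0, 1.64]
```

>>> drive_tool:
  steps:
    - {"translation": [0,0,0.6],"angular": [0,0,0],"gripper": 0.75}
    - {"translation": [0,0,0.6],"angular": [0,0,0],"gripper": 0.75}
    - {"translation": [0,0,0.44],"angular": [0,0,0],"gripper": 0.75}
    - {"translation": [0,0,0],"angular": [0,0,0],"gripper": 0.5}
    - {"translation": [0,0,0],"angular": [0,0,0],"gripper": 0.2}
    - {"translation": [0,0,0],"angular": [0,0,0],"gripper": 0.2}
    - {"translation": [0,0,0],"angular": [0,0,0],"gripper": 0.2}
    - {"translation": [0,0,0],"angular": [0,0,0],"gripper": 0.2}
  force: 30

```text
t: 29.92
tool_pos: [0.5196, -0.3693, 0.1366]
tool_rot: [-0.168, 3.136, -0.001]
contact_force: [-0.3, 0.2, 0.7]
opening: 0.0391
grip_force: 34.5
```

>>> drive_tool:
  steps:
    - {"translation": [0,0,-0.18],"angular": [0,0,0],"gripper": 0.2}
    - {"translation": [0,0,-0.18],"angular": [0,0,0],"gripper": 0.2}
    - {"translation": [0,0,0],"angular": [0,0,0],"gripper": 0.2}
    - {"translation": [0.25,0,0],"angular": [0,0,0],"gripper": 0.2}

```text
t: 30.42
tool_pos: [0.5095, -0.37, 0.1506]
tool_rot: [-0.169, 3.137, -0.0]
contact_force: [-0.8, -0.3, -1.0]
opening: 0.0395
grip_force: 34.5
```

>>> drive_tool:
  steps:
    - {"translation": [0.3,0,0],"angular": [0,0,0],"gripper": 0.2}
    - {"translation": [0.4,0,0],"angular": [0,0,0],"gripper": 0.2}
    - {"translation": [0.4,0,0],"angular": [0,0,0],"gripper": 0.2}
    - {"translation": [0.5,0,0],"angular": [0,0,0],"gripper": 0.2}
    - {"translation": [0,0,-1],"angular": [0,0,0],"gripper": 0.2}
    - {"translation": [0,0,-1],"angular": [0,0,0],"gripper": 0.2}

```text
t: 31.18
tool_pos: [0.4442, -0.3768, 0.2307]
tool_rot: [0.167, -3.136, -0.002]
contact_force: [0.2, -1.0, 0.2]
opening: 0.0394
grip_force: 34.4
```

```bash
python3 - <<'E'
from m import *
a=img('wrist');save(a,'w4.png');a=img('top');cups(a,'T')
E
python3 c2w.py 0 -0.067 0.23 0 12
```

```text
T px [312.4 124.1] n 444 c [ 0.8382 -0.0997  0.059 ] ext [0.088 0.089] hue -1 0
T px [366.7 186.7] n 171 c [ 0.6178 -0.2928  0.0655] ext [0.05  0.051] hue 170.0 29
T px [240.3 202. ] n 127 c [0.5548 0.1485 0.0722] ext [0.049 0.046] hue 108.0 246
T px [257.  203.4] n 125 c [0.5512 0.0903 0.0724] ext [0.049 0.049] hue 108.0 253
T px [277.6 204.1] n 134 c [0.55   0.0185 0.072 ] ext [0.049 0.046] hue 108.0 268
T px [303.7 204.2] n 114 c [ 0.5516 -0.0724  0.0725] ext [0.049 0.049] hue 108.0 271
T px [191.1 210.4] n 170 c [0.5225 0.3207 0.0651] ext [0.046 0.05 ] hue 170.0 21
[ 0.5547 -0.0264  0.23  ]
pos [ 0.4468 -0.3793  0.237 ] f [-0.1 -0.7  0. ] open 0.0393 t 31.27
rot/row [-0.    0.01  1.03]
0 [-0.3, 0.71, 0.01]
1 [-0.2, 0.74, 0.01]
2 [-0.09, 0.76, 0.01]
3 [0.02, 0.77, 0.01]
4 [0.13, 0.76, 0.01]
5 [0.24, 0.73, 0.01]
6 [0.34, 0.69, 0.01]
7 [0.44, 0.63, 0.01]
8 [0.52, 0.56, 0.01]
9 [0.6, 0.48, 0.01]
10 [0.66, 0.39, 0.01]
11 [0.71, 0.29, 0.01]
```

View pics/w4.png

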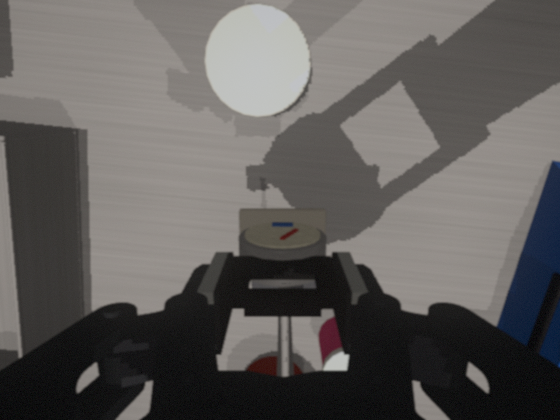

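The wrist view shows the thermometer held square between the fingers at (283,240), clear of the hook.

>>> drive_tool:
  steps:
    - {"translation": [-0.3,0.71,0],"angular": [0,0,1],"gripper": 0.2}
    - {"translation": [-0.2,0.74,0],"angular": [0,0,1],"gripper": 0.2}
    - {"translation": [-0.09,0.76,0],"angular": [0,0,1],"gripper": 0.2}
    - {"translation": [0.02,0.77,0],"angular": [0,0,1],"gripper": 0.2}
    - {"translation": [0.13,0.76,0],"angular": [0,0,1],"gripper": 0.2}
    - {"translation": [0.24,0.73,0],"angular": [0,0,1],"gripper": 0.2}
    - {"translation": [0.34,0.69,0],"angular": [0,0,1],"gripper": 0.2}
    - {"translation": [0.44,0.63,0],"angular": [0,0,1],"gripper": 0.2}

```text
t: 32.28
tool_pos: [0.5134, -0.1399, 0.2293]
tool_rot: [-1.526, -2.745, 0.0]
contact_force: [-0.6, -0.2, -1.7]
opening: 0.0392
grip_force: 34.5
```

>>> drive_tool:
  steps:
    - {"translation": [0.52,0.56,0],"angular": [0,0,1],"gripper": 0.2}
    - {"translation": [0.6,0.48,0],"angular": [0,0,1],"gripper": 0.2}
    - {"translation": [0.66,0.39,0],"angular": [0,0,1],"gripper": 0.2}
    - {"translation": [0.71,0.29,0],"angular": [0,0,1],"gripper": 0.2}
    - {"translation": [0,0,0],"angular": [0,0,0.36],"gripper": 0.2}
    - {"translation": [0,0,0],"angular": [0,0,0],"gripper": 0.2}

```text
t: 33.02
tool_pos: [0.5442, -0.0219, 0.2294]
tool_rot: [-2.272, -2.168, 0.002]
contact_force: [-0.5, -0.1, -0.8]
opening: 0.0391
grip_force: 34.5
```

```bash
python3 - <<'E'
from m import *
a=img('top');cups(a,'T',(.068,.078))
a=img('wrist');cups(a,'W',(.068,.08)); save(a,'w5.png')
E
python3 c2w.py 0 -0.067 0.052 0 1
```

```text
T px [195.6 156.3] n 120 c [0.7118 0.3087 0.076 ] ext [0.071 0.06 ] hue 49.0 24
T px [240.5 201.8] n 152 c [0.5556 0.148  0.0732] ext [0.046 0.046] hue 108.0 241
T px [256.6 203. ] n 149 c [0.5525 0.0918 0.073 ] ext [0.049 0.046] hue 108.0 231
W px [287.1  38.8] n 4127 c [0.5535 0.0914 0.0742] ext [0.051 0.052] hue 106.0 740
W px [288.9 137.8] n 3374 c [0.5518 0.0198 0.0743] ext [0.051 0.052] hue 108.0 873
[ 0.5547 -0.0264  0.052 ]
pos [ 0.5444 -0.0224  0.2298] f [-0.5 -0.2 -0.9] open 0.039 t 33.12
rot/row [-0.01 -0.    0.01]
0 [-0.09, 0.27, 4.45]
```

View pics/w5.png

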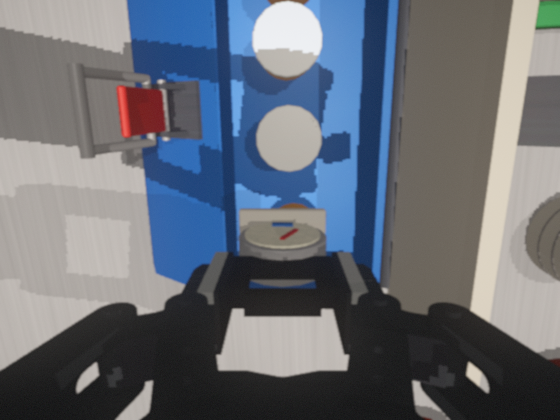

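>>> drive_tool:
  steps:
    - {"translation": [-0.14,0.27,0.5],"angular": [0,0,0],"gripper": 0.2}
    - {"translation": [0,0,0.9],"angular": [0,0,0],"gripper": 0.2}
    - {"translation": [0,0,0.9],"angular": [0,0,0],"gripper": 0.2}
    - {"translation": [0,0,0.5],"angular": [0,0,0],"gripper": 0.2}
    - {"translation": [0,0,0],"angular": [0,0,0],"gripper": 0.2}

```text
t: 33.75
tool_pos: [0.5542, -0.0281, 0.1167]
tool_rot: [-2.272, -2.165, 0.003]
contact_force: [0.1, 0.1, -0.4]
opening: 0.039
grip_force: 34.5
```

```bash
python3 c2w.py 0 -0.068 0.051 0 1
```

```text
[ 0.5547 -0.0274  0.051 ]
pos [ 0.5542 -0.0281  0.1167] f [ 0.1  0.1 -0.4] open 0.039 t 33.75
rot/row [-0.03 -0.    0.01]
0 [0.02, 0.02, 1.64]
```

>>> drive_tool:
  steps:
    - {"translation": [0,0,0.5],"angular": [0,0,0],"gripper": 0.2}
    - {"translation": [0,0,0.5],"angular": [0,0,0],"gripper": 0.2}
    - {"translation": [0,0,0.4],"angular": [0,0,0],"gripper": 0.2}
    - {"translation": [0,0,0.15],"angular": [0,0,0],"gripper": 0.2}
    - {"translation": [0,0,0.05],"angular": [0,0,0],"gripper": 0.2}

```text
t: 34.38
tool_pos: [0.5553, -0.028, 0.054]
tool_rot: [-2.274, -2.167, 0.001]
contact_force: [-0.6, -0.3, -1.8]
opening: 0.0391
grip_force: 34.5
```

>>> drive_tool:
  steps:
    - {"translation": [0,0,0.05],"angular": [0,0,0],"gripper": 0.2}
    - {"translation": [0,0,0],"angular": [0,0,0],"gripper": 0.2}
    - {"translation": [0,0,0],"angular": [0,0,0],"gripper": 0.55}
    - {"translation": [0,0,0],"angular": [0,0,0],"gripper": 0.62}
    - {"translation": [0,0,0],"angular": [0,0,0],"gripper": 0.62}
    - {"translation": [0,0,-0.5],"angular": [0,0,0],"gripper": 0.62}
    - {"translation": [0,0,-1],"angular": [0,0,0],"gripper": 0.62}
    - {"translation": [0,0,-1],"angular": [0,0,0],"gripper": 0.62}

```text
t: 35.38
tool_pos: [0.5557, -0.0281, 0.155]
tool_rot: [2.273, 2.167, 0.001]
contact_force: [0.4, 0.2, 0.4]
opening: 0.0532
grip_force: 0.0
```

>>> drive_tool:
  steps:
    - {"translation": [0,0,-1],"angular": [0,0,0],"gripper": 0.5}
    - {"translation": [0,0,-1],"angular": [0,0,0],"gripper": 0.4}
    - {"translation": [-0.9,0,-1],"angular": [0,0,0],"gripper": 0.2}
    - {"translation": [-0.9,0,-1],"angular": [0,0,0],"gripper": 0}
    - {"translation": [-0.9,0,0],"angular": [0,0,0],"gripper": 0}
    - {"translation": [-0.9,0,0],"angular": [0,0,0],"gripper": 0}

```text
t: 36.12
tool_pos: [0.5487, -0.1731, 0.3155]
tool_rot: [2.271, 2.165, 0.002]
contact_force: [0.6, -0.0, -0.3]
opening: -0.0001
grip_force: 0.0
```

```bash
python3 - <<'E'
from m import *
a=img('top');cups(a,'T',(.06,.078)); save(a,'t6.png',(190,120,340,270),4)
P=pts(a);d=a['depth']>0
# lid and thermo
q=P[d&(P[...,2]>.1)&(abs(P[...,1]-.04)<.2)&(P[...,0]>.56)&(P[...,0]<.8)]
for z in(.1,.14,.18,.22,.235): s=q[(q[:,2]>z)&(q[:,2]<z+.02)];print(z,len(s),s.min(0).round(3),s.max(0).round(3))
q=P[d&(P[...,2]>.076)&(P[...,2]<.1)&(abs(P[...,1]+.028)<.04)&(abs(P[...,0]-.555)<.04)];print(q.mean(0) if len(q) else 0,len(q))
E
python3 plan.py 0.72 -0.05 0.33 -2.8 6
```

```text
T px [191.  152.4] n 95 c [0.7252 0.3248 0.0766] ext [0.057 0.06 ] hue -1 0
T px [240.5 201.7] n 153 c [0.5559 0.1479 0.0728] ext [0.046 0.046] hue 108.0 244
T px [256.9 203.3] n 160 c [0.5514 0.0904 0.0729] ext [0.049 0.049] hue 108.0 255
T px [277.6 204. ] n 152 c [0.5505 0.0186 0.0724] ext [0.049 0.046] hue 108.0 238
T px [303.7 204. ] n 147 c [ 0.552  -0.0725  0.0731] ext [0.049 0.049] hue 108.0 251
T px [191.1 210.6] n 160 c [0.5221 0.3208 0.065 ] ext [0.046 0.05 ] hue 170.0 21
T px [399.  264.1] n 173 c [ 0.3497 -0.4079  0.0616] ext [0.073 0.08 ] hue -1 0
0.1 134 [ 0.626 -0.118  0.1  ] [0.641 0.193 0.12 ]
0.14 144 [ 0.63  -0.119  0.14 ] [0.646 0.192 0.16 ]
0.18 110 [ 0.645 -0.121  0.183] [0.696 0.191 0.2  ]
0.22 209 [ 0.627 -0.119  0.22 ] [0.67  0.194 0.238]
0.235 5 [0.659 0.032 0.235] [0.666 0.047 0.238]
[ 0.55448169 -0.02968105  0.07903558] 44
pos [ 0.5481 -0.1768  0.3146] f [-0.9 -2.7 -0.7] open -0.0002 t 36.17
rot/row [ 0.    0.01 -0.  ]
0 [0.56, 0.69, -0.07]
1 [0.56, 0.69, -0.06]
2 [0.56, 0.69, -0.06]
3 [0.56, 0.69, -0.06]
4 [0.56, 0.69, -0.06]
5 [0.56, 0.69, -0.06]
```

View pics/t6.png

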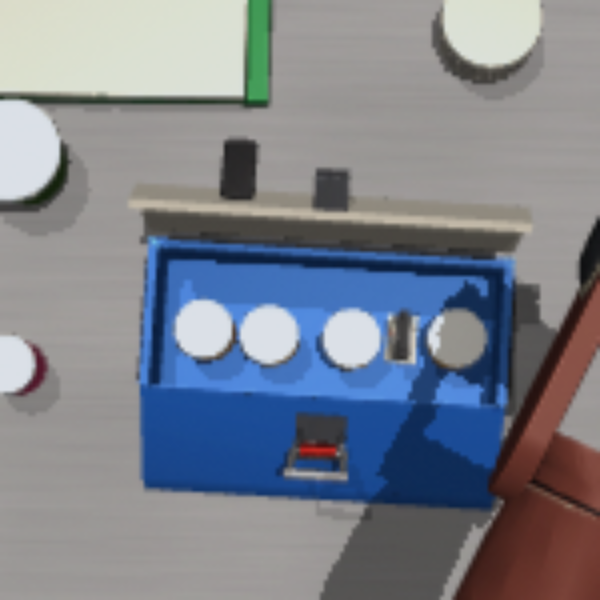

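All four cups stand in the carrier (crop 203,330; 269,334; 351,338; 457,338), with the thermometer between them at (402,337). The lid is open and the latch is at (320,445). Next I push the lid from behind.

>>> drive_tool:
  steps:
    - {"translation": [0.6,0.6,0],"angular": [0,0,0],"gripper": 0}
    - {"translation": [0.65,0.75,0],"angular": [0,0,0],"gripper": 0}
    - {"translation": [0.65,0.75,0],"angular": [0,0,0],"gripper": 0}
    - {"translation": [0.65,0.75,0],"angular": [0,0,0],"gripper": 0}
    - {"translation": [0.65,0.75,0],"angular": [0,0,0],"gripper": 0}
    - {"translation": [0.65,0.8,0],"angular": [0,0,0],"gripper": 0}
    - {"translation": [0,0.2,0],"angular": [0,0,0],"gripper": 0}

```text
t: 37.05
tool_pos: [0.7408, -0.0249, 0.3132]
tool_rot: [2.271, 2.171, 0.001]
contact_force: [-0.4, -0.5, -0.3]
opening: 0.0002
grip_force: 0.0
```

>>> drive_tool:
  steps:
    - {"translation": [0,0,0.8],"angular": [0,0,0],"gripper": 0}
    - {"translation": [0,0,0.8],"angular": [0,0,0],"gripper": 0}
    - {"translation": [0,0,0.8],"angular": [0,0,0],"gripper": 0}
    - {"translation": [0,0,0.3],"angular": [0,0,0],"gripper": 0}
    - {"translation": [0,0,0],"angular": [0,0,0],"gripper": 0}

```text
t: 37.67
tool_pos: [0.7393, -0.0273, 0.2044]
tool_rot: [-2.274, -2.167, 0.001]
contact_force: [0.0, -0.5, 0.6]
opening: 0.0003
grip_force: 0.0
```

>>> drive_tool:
  steps:
    - {"translation": [0,-0.4,0],"angular": [0,0,0],"gripper": 0}
    - {"translation": [0,-0.4,0],"angular": [0,0,0],"gripper": 0}
    - {"translation": [0,-0.4,0],"angular": [0,0,0],"gripper": 0}
    - {"translation": [0,-0.4,0],"angular": [0,0,0],"gripper": 0}
    - {"translation": [0,-0.4,0],"angular": [0,0,0],"gripper": 0}

```text
t: 38.3
tool_pos: [0.6605, -0.0234, 0.2077]
tool_rot: [2.272, 2.165, 0.004]
contact_force: [0.3, 0.3, -0.4]
opening: 0.0003
grip_force: 0.0
```

```bash
cat > lid.py <<'E'
from m import *
a=img('scene'); P=pts(a);d=a['depth']>0
q=P[d&(P[...,2]>.1)&(P[...,1]>.15)&(P[...,1]<.18)&(P[...,0]>.44)&(P[...,0]<.75)]
i=np.argsort(q[:,2])[-15:];print(len(q),q[i].mean(0).round(3) if len(q) else 0)
E
python3 lid.py
```

```text
519 [0.646 0.165 0.221]
```

>>> drive_tool:
  steps:
    - {"translation": [0,-0.35,0],"angular": [0,0,0],"gripper": 0}
    - {"translation": [0,-0.35,0],"angular": [0,0,0],"gripper": 0}
    - {"translation": [0,-0.35,0],"angular": [0,0,0],"gripper": 0}
    - {"translation": [0,-0.35,0],"angular": [0,0,0],"gripper": 0}
    - {"translation": [0,-0.35,0],"angular": [0,0,0],"gripper": 0}
    - {"translation": [0,0,0],"angular": [0,0,0],"gripper": 0}
    - {"translation": [0,0,0],"angular": [0,0,0],"gripper": 0}

```text
t: 39.22
tool_pos: [0.5898, -0.0196, 0.2042]
tool_rot: [-2.274, -2.167, 0.0]
contact_force: [-0.9, 0.1, 1.3]
opening: -0.0004
grip_force: 0.0
```

```bash
python3 lid.py
```

```text
660 [0.58  0.167 0.206]
```

>>> drive_tool:
  steps:
    - {"translation": [0,-0.3,0],"angular": [0,0,0],"gripper": 0}
    - {"translation": [0,-0.3,0],"angular": [0,0,0],"gripper": 0}
    - {"translation": [0,0,0],"angular": [0,0,0],"gripper": 0}
    - {"translation": [0,0,-0.5],"angular": [0,0,0],"gripper": 0}
    - {"translation": [0,0,-0.5],"angular": [0,0,0],"gripper": 0}
    - {"translation": [0,0,-0.5],"angular": [0,0,0],"gripper": 0}
    - {"translation": [0,0,-0.5],"angular": [0,0,0],"gripper": 0}
    - {"translation": [0,0,-0.5],"angular": [0,0,0],"gripper": 0}

```text
t: 40.28
tool_pos: [0.5661, -0.0185, 0.3063]
tool_rot: [2.274, 2.167, 0.001]
contact_force: [0.2, 1.1, 0.2]
opening: -0.0001
grip_force: 0.0
```

```bash
python3 lid.py
```

```text
404 [0.547 0.169 0.113]
```

```bash
python3 lid.py; python3 - <<'E'
from m import *
from c2w import C,Y
a=img('scene'); save(a,'s7.png',(190,150,350,270),4)
ri=Ro.from_euler('z',-Y,degrees=True)
for n in('scene','top'):
    a=img(n);P=pts(a);d=a['depth']>0;hsv=cv2.cvtColor(a['color'],cv2.COLOR_RGB2HSV)
    Q=ri.apply((P-C).reshape(-1,3)).reshape(P.shape)
    red=((hsv[...,0]<6)|(hsv[...,0]>174))&(hsv[...,1]>130)&d&(abs(Q[...,1])<.04)&(Q[...,0]<-.05)&(Q[...,0]>-.2)
    q=Q[red];print(n,len(q));
    if len(q): i=np.argsort(q[:,2]); print('lever lo',q[i[:10]].mean(0).round(3),'hi',q[i[-10:]].mean(0).round(3))
    s=Q[d&(Q[...,2]>.125)&(abs(Q[...,1])<.035)&(Q[...,0]<-.105)&(Q[...,0]>-.2)];i=np.argsort(s[:,2]);print('bar',len(s),s[i[-15:]].mean(0).round(3) if len(s) else 0)
    g=Q[d&(abs(Q[...,1]-.075)<.03)&(Q[...,0]<-.02)&(Q[...,0]>-.1)&(Q[...,2]>.125)];print('grip',len(g),g.mean(0).round(3) if len(g) else 0,g.max(0) if len(g) else 0)
    l=Q[d&(abs(Q[...,1]+.09)<.03)&(Q[...,0]<.06)&(Q[...,0]>-.03)];print('lid z',l[:,2].min().round(3),np.median(l[:,2]).round(3),l[:,2].max().round(3))
E
python3 c2w.py -0.165 0 0.29 0 5
```

```text
355 [0.589 0.168 0.106]
scene 153
lever lo [-0.098  0.003  0.087] hi [-0.151  0.004  0.595]
bar 503 [-0.111  0.012  0.611]
grip 69 [-0.037  0.076  0.135] [-0.03033243  0.08735374  0.14240607]
lid z 0.099 0.554 0.627
top 1149
lever lo [-0.137  0.005  0.594] hi [-0.196 -0.031  0.641]
bar 999 [-0.195 -0.028  0.64 ]
grip 34 [-0.043  0.075  0.139] [-0.03700899  0.08718679  0.14474628]
lid z 0.097 0.617 0.629
[0.3932 0.0486 0.29  ]
pos [ 0.5657 -0.0185  0.3038] f [ 0.4 -0.  -0.7] open -0.0002 t 40.52
rot/row [-0. -0.  0.]
0 [0.29, -0.88, 0.07]
1 [0.29, -0.88, 0.07]
2 [0.29, -0.88, 0.07]
3 [0.29, -0.88, 0.07]
4 [0.29, -0.88, 0.07]
```

View pics/s7.png

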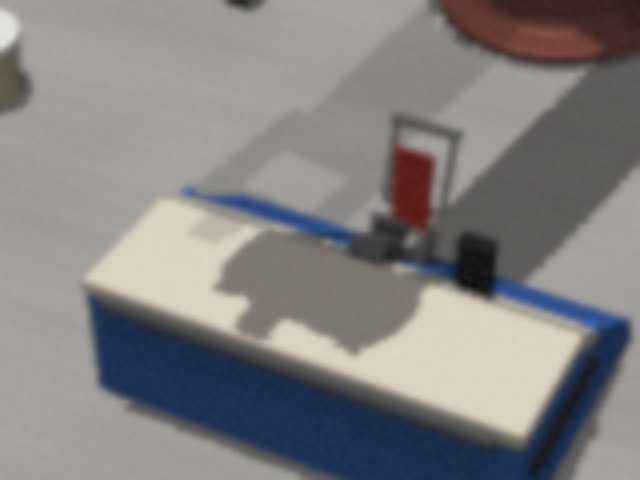

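The lid is shut: the grip block is at crop (475,265), the raised red lever at (413,187), and the wire loop still leans toward the robot with its bar at (425,125).

>>> drive_tool:
  steps:
    - {"translation": [0.24,-0.88,0],"angular": [0,0,0],"gripper": 0}
    - {"translation": [0.24,-0.88,0],"angular": [0,0,0],"gripper": 0}
    - {"translation": [0.24,-0.88,0],"angular": [0,0,0],"gripper": 0}
    - {"translation": [0.24,-0.88,0],"angular": [0,0,0],"gripper": 0}
    - {"translation": [0.24,-0.88,0],"angular": [0,0,0],"gripper": 0}
    - {"translation": [0.24,-0.88,0],"angular": [0,0,0],"gripper": 0}
    - {"translation": [0,0,0],"angular": [0,0,0],"gripper": 0}

```text
t: 41.4
tool_pos: [0.3565, 0.0496, 0.3037]
tool_rot: [2.273, 2.169, 0.0]
contact_force: [0.8, -1.0, -0.0]
opening: 0.0003
grip_force: 0.0
```

```bash
cat > latch.py <<'E'
from m import *
from c2w import C,Y
ri=Ro.from_euler('z',-Y,degrees=True)
for n in('scene','wrist'):
    a=img(n);P=pts(a);d=a['depth']>0;hsv=cv2.cvtColor(a['color'],cv2.COLOR_RGB2HSV)
    Q=ri.apply((P-C).reshape(-1,3)).reshape(P.shape)
    near=d&(abs(Q[...,1])<.04)&(Q[...,0]<-.02)&(Q[...,0]>-.2)&(Q[...,2]<.17)&(Q[...,2]>.03)
    red=((hsv[...,0]<6)|(hsv[...,0]>174))&(hsv[...,1]>130)&near
    q=Q[red];print(n,len(q))
    if len(q)>10: i=np.argsort(q[:,2]);k=max(6,len(q)//15); print('lever lo',q[i[:k]].mean(0).round(4),'hi',q[i[-k:]].mean(0).round(4))
    g=near&(hsv[...,1]<70)&(abs(Q[...,1])<.032)
    # bar points: dist ~60 from axis
    r=np.hypot(Q[...,0]+.1028,Q[...,2]-.095); s=Q[g&(r>.05)&(r<.07)&(Q[...,2]>.105)&(Q[...,0]<.0)]
    if len(s): ang=np.degrees(np.arctan2(s[:,2]-.095,s[:,0]+.1028)); print('bar',len(s),np.median(s,0).round(4),np.percentile(ang,[5,50,95]).round(),s.min(0).round(3),s.max(0).round(3))
E
python3 latch.py; python3 c2w.py -0.17 0 0.144 0 3
```

```text
scene 146
lever lo [-0.0987  0.0017  0.0867] hi [-0.1014  0.0009  0.1427]
bar 81 [-0.12    0.0035  0.1506] [ 12. 107. 111.] [-0.127 -0.027  0.105] [-0.036  0.025  0.156]
wrist 495
lever lo [-0.105   0.0031  0.1062] hi [-0.1051  0.0036  0.1454]
bar 1359 [-0.0529  0.0009  0.117 ] [ 12.  19. 114.] [-0.129 -0.026  0.105] [-0.035  0.026  0.157]
[0.3882 0.0488 0.144 ]
pos [0.3578 0.0491 0.3038] f [-0.4  0.4 -0.3] open 0.0001 t 41.5
rot/row [-0.  0.  0.]
0 [0.01, 0.25, 1.33]
1 [0.01, 0.25, 1.33]
2 [0.01, 0.25, 1.33]
```

>>> drive_tool:
  steps:
    - {"translation": [0,0,0.95],"angular": [0,0,0],"gripper": 0}
    - {"translation": [0,0,0.95],"angular": [0,0,0],"gripper": 0}
    - {"translation": [0,0,0.95],"angular": [0,0,0],"gripper": 0}
    - {"translation": [0,0,0.95],"angular": [0,0,0],"gripper": 0}
    - {"translation": [0,0.4,0.08],"angular": [0,0,0],"gripper": 0}
    - {"translation": [0,0,0],"angular": [0,0,0],"gripper": 0}

```text
t: 42.25
tool_pos: [0.3738, 0.048, 0.1481]
tool_rot: [-2.273, -2.165, 0.004]
contact_force: [-0.3, -0.1, -0.2]
opening: 0.0003
grip_force: 0.0
```

```bash
python3 c2w.py -0.12 0 0.148 0 1
```

```text
[0.4381 0.0464 0.148 ]
pos [0.3738 0.048  0.1481] f [-0.3 -0.1 -0.2] open 0.0003 t 42.25
rot/row [-0.03  0.    0.  ]
0 [0.04, 1.61, -0.0]
```

>>> drive_tool:
  steps:
    - {"translation": [0,0.4,0],"angular": [0,0,0],"gripper": 0}
    - {"translation": [0,0.4,0],"angular": [0,0,0],"gripper": 0}
    - {"translation": [0,0.4,0],"angular": [0,0,0],"gripper": 0}
    - {"translation": [0,0.4,0],"angular": [0,0,0],"gripper": 0}
    - {"translation": [0,0,0],"angular": [0,0,0],"gripper": 0}

```text
t: 42.88
tool_pos: [0.4396, 0.0449, 0.1514]
tool_rot: [2.273, 2.166, 0.003]
contact_force: [-0.5, -0.4, 4.9]
opening: -0.0004
grip_force: 2.6
```

```bash
python3 latch.py
```

```text
scene 142
lever lo [-0.0986  0.0018  0.086 ] hi [-0.1052  0.0025  0.14  ]
bar 96 [-0.1035  0.002   0.1552] [13. 91. 99.] [-0.122 -0.027  0.105] [-0.036  0.025  0.164]
wrist 304
lever lo [-0.1017  0.0125  0.0883] hi [-0.1121  0.0097  0.1446]
bar 3561 [-0.0501  0.0079  0.1151] [ 12.  17. 100.] [-0.129 -0.013  0.105] [-0.034  0.026  0.165]
```

```bash
python3 - <<'E'
from m import *
a=img('scene'); save(a,'s8.png',(250,130,330,210),7)
E
```

```text
(no output)
```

View pics/s8.png

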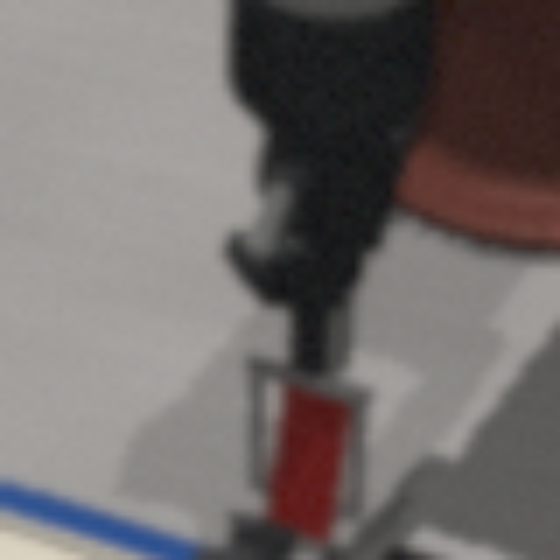

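The crop shows the fingertip against the bar, which stands nearly upright at (310,378). I keep pushing.

>>> drive_tool:
  steps:
    - {"translation": [0,0.25,0],"angular": [0,0,0],"gripper": 0}
    - {"translation": [0,0.25,0],"angular": [0,0,0],"gripper": 0}
    - {"translation": [0,0,0],"angular": [0,0,0],"gripper": 0}
    - {"translation": [0,0,0],"angular": [0,0,0],"gripper": 0}

```text
t: 43.52
tool_pos: [0.4573, 0.0444, 0.1487]
tool_rot: [-2.273, -2.167, 0.001]
contact_force: [0.2, 0.0, 0.3]
opening: 0.0001
grip_force: 0.0
```

```bash
python3 latch.py
```

```text
scene 137
lever lo [-0.1017 -0.0014  0.085 ] hi [-0.1166  0.0078  0.1347]
bar 101 [-0.0502  0.0048  0.113 ] [12. 19. 88.] [-0.117 -0.026  0.106] [-0.035  0.026  0.164]
wrist 2818
lever lo [-0.1019  0.0018  0.0878] hi [-0.1194  0.0004  0.1431]
bar 3494 [-0.0507  0.0057  0.1141] [14. 20. 92.] [-0.113 -0.026  0.105] [-0.034  0.027  0.165]
```

>>> drive_tool:
  steps:
    - {"translation": [0,0,-0.8],"angular": [0,0,0],"gripper": 0}
    - {"translation": [0,0,-0.8],"angular": [0,0,0],"gripper": 0}
    - {"translation": [0,0,0],"angular": [0,0,0],"gripper": 0}

```text
t: 44.0
tool_pos: [0.4593, 0.0443, 0.2165]
tool_rot: [2.271, 2.165, 0.007]
contact_force: [-0.4, 0.4, 1.1]
opening: 0.0001
grip_force: 0.0
```

```bash
python3 latch.py; python3 - <<'E'
from m import *
a=img('wrist'); save(a,'w9.png')
E
python3 c2w.py -0.085 0 0.21 0 1
```

```text
scene 158
lever lo [-0.1012 -0.0033  0.085 ] hi [-0.117   0.0043  0.1371]
bar 69 [-0.0489  0.0019  0.1116] [12. 16. 20.] [-0.116 -0.024  0.105] [-0.035  0.026  0.144]
wrist 1580
lever lo [-0.1022  0.0018  0.0887] hi [-0.1204  0.0008  0.1422]
bar 1611 [-0.0481  0.0014  0.1137] [14. 18. 22.] [-0.057 -0.026  0.105] [-0.034  0.026  0.118]
[0.4731 0.0447 0.21  ]
pos [0.4569 0.0444 0.212 ] f [ 0.1  0.5 -0.5] open 0.0001 t 44.15
rot/row [-0.01 -0.    0.01]
0 [0.03, 0.4, 0.05]
```

View pics/w9.png

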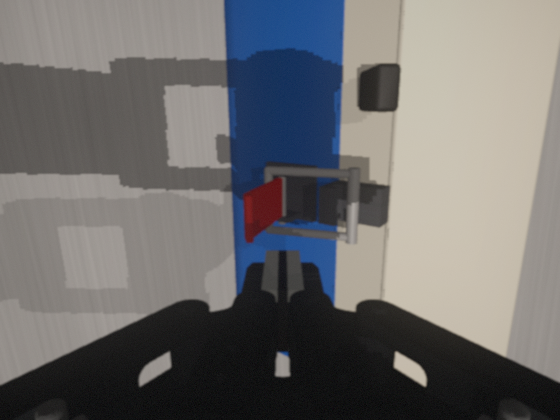

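The wrist view shows the bar lying behind the keeper at (353,205) and the red lever leaning toward the robot at (262,210). Now I push the lever down.

>>> drive_tool:
  steps:
    - {"translation": [0.03,0.45,0],"angular": [0,0,0],"gripper": 0}
    - {"translation": [0,0,0.7],"angular": [0,0,0],"gripper": 0}
    - {"translation": [0,0,0.7],"angular": [0,0,0],"gripper": 0}
    - {"translation": [0,0,0.65],"angular": [0,0,0],"gripper": 0}
    - {"translation": [0,0,0],"angular": [0,0,0],"gripper": 0}

```text
t: 44.78
tool_pos: [0.4727, 0.0448, 0.1272]
tool_rot: [-2.27, -2.163, 0.009]
contact_force: [0.2, -0.6, 0.1]
opening: -0.0001
grip_force: 0.0
```

>>> drive_tool:
  steps:
    - {"translation": [0,-0.35,0],"angular": [0,0,0],"gripper": 0}
    - {"translation": [0,-0.35,0.1],"angular": [0,0,0],"gripper": 0}
    - {"translation": [0,-0.35,0.15],"angular": [0,0,0],"gripper": 0}
    - {"translation": [0,0,0],"angular": [0,0,0],"gripper": 0}

```text
t: 45.28
tool_pos: [0.4324, 0.0468, 0.1206]
tool_rot: [-2.273, -2.167, 0.001]
contact_force: [1.3, -0.6, 0.5]
opening: -0.0002
grip_force: 0.0
```

```bash
python3 latch.py; python3 c2w.py -0.14 0 0.1 0 1
```

```text
scene 112
lever lo [-0.1038 -0.0008  0.0831] hi [-0.1293  0.0101  0.1164]
bar 76 [-0.0542  0.0064  0.1117] [ 11.  17. 112.] [-0.142 -0.024  0.105] [-0.035  0.025  0.164]
wrist 2928
lever lo [-0.1034  0.0022  0.0846] hi [-0.1383  0.0075  0.132 ]
bar 5498 [-0.051   0.0072  0.1156] [ 13.  18. 122.] [-0.142 -0.026  0.105] [-0.034  0.026  0.165]
[0.4182 0.0473 0.1   ]
pos [0.4337 0.0467 0.1214] f [ 0.6  0.4 -0.1] open -0.0 t 45.38
rot/row [0.   0.   0.01]
0 [-0.0, -0.39, 0.54]
```

>>> drive_tool:
  steps:
    - {"translation": [0,-0.3,0.2],"angular": [0,0,0],"gripper": 0}
    - {"translation": [0,-0.25,0.25],"angular": [0,0,0],"gripper": 0}
    - {"translation": [0,-0.1,0.35],"angular": [0,0,0],"gripper": 0}
    - {"translation": [0,-0.05,0.35],"angular": [0,0,0],"gripper": 0}
    - {"translation": [0,0,0],"angular": [0,0,0],"gripper": 0}

```text
t: 46.0
tool_pos: [0.4044, 0.0481, 0.0734]
tool_rot: [-2.272, -2.166, 0.004]
contact_force: [-0.3, 0.7, 0.2]
opening: 0.0001
grip_force: 0.0
```

```bash
python3 latch.py; python3 c2w.py -0.150 0 0.06 0 1
```

```text
scene 67
lever lo [-0.1475  0.0041  0.0698] hi [-0.1098  0.0014  0.0788]
bar 147 [-0.1049  0.0082  0.1436] [ 11.  92. 157.] [-0.166 -0.013  0.105] [-0.034  0.018  0.165]
wrist 6666
lever lo [-0.1558  0.0111  0.0708] hi [-0.1166  0.0051  0.089 ]
bar 15151 [-0.1182  0.0122  0.1472] [ 89. 107. 161.] [-0.169 -0.011  0.105] [-0.096  0.019  0.164]
[0.4082 0.0478 0.06  ]
pos [0.4055 0.048  0.0748] f [ 0.3 -1.   0.5] open 0.0002 t 46.1
rot/row [-0.01 -0.    0.01]
0 [-0.0, 0.07, 0.37]
```

Lever is at about 0.4 rad; press on down.

>>> drive_tool:
  steps:
    - {"translation": [0,0,0.15],"angular": [0,0,0],"gripper": 0}
    - {"translation": [0,0,0.15],"angular": [0,0,0],"gripper": 0}
    - {"translation": [0,0,0.1],"angular": [0,0,0],"gripper": 0}
    - {"translation": [0,0,0],"angular": [0,0,0],"gripper": 0}

```text
t: 46.6
tool_pos: [0.4052, 0.048, 0.0586]
tool_rot: [-2.273, -2.167, 0.002]
contact_force: [-0.2, 0.2, -0.1]
opening: -0.0001
grip_force: 0.0
```

```bash
python3 latch.py
```

```text
scene 29
lever lo [-0.1465  0.0127  0.0556] hi [-0.1161  0.0039  0.0715]
bar 177 [-0.1061  0.0075  0.1467] [ 11.  93. 151.] [-0.17  -0.012  0.105] [-0.034  0.019  0.165]
wrist 6505
lever lo [-0.1567  0.0111  0.0544] hi [-0.1132  0.0063  0.0845]
bar 12129 [-0.1459  0.0169  0.1386] [100. 135. 167.] [-0.172 -0.011  0.105] [-0.101  0.022  0.156]
```

>>> drive_tool:
  steps:
    - {"translation": [0,0,0.1],"angular": [0,0,0],"gripper": 0}
    - {"translation": [0,0,0.1],"angular": [0,0,0],"gripper": 0}
    - {"translation": [0,0,0],"angular": [0,0,0],"gripper": 0}

```text
t: 47.08
tool_pos: [0.4053, 0.048, 0.0507]
tool_rot: [-2.273, -2.167, 0.001]
contact_force: [-0.1, 0.2, -0.2]
opening: 0.0001
grip_force: 0.0
```

>>> drive_tool:
  steps:
    - {"translation": [0,0,0.1],"angular": [0,0,0],"gripper": 0}
    - {"translation": [0,0,0.1],"angular": [0,0,0],"gripper": 0}
    - {"translation": [0,0,0],"angular": [0,0,0],"gripper": 0}

```text
t: 47.45
tool_pos: [0.4072, 0.048, 0.0478]
tool_rot: [-2.273, -2.168, 0.001]
contact_force: [-14.9, -0.1, 29.8]
opening: -0.0003
grip_force: 16.2
```

>>> drive_tool:
  steps:
    - {"translation": [0,0,-0.3],"angular": [0,0,0],"gripper": 0}
    - {"translation": [0,-0.5,-0.8],"angular": [0,0,0],"gripper": 0}
    - {"translation": [0,-0.3,-1],"angular": [0,0,0],"gripper": 0}
    - {"translation": [0,0,-1],"angular": [0,0,0],"gripper": 0}
    - {"translation": [0,0,-1],"angular": [0,0,0],"gripper": 0}
    - {"translation": [0,0,0],"angular": [0,0,0],"gripper": 0}

```text
t: 48.2
tool_pos: [0.3758, 0.0494, 0.2113]
tool_rot: [2.27, 2.164, 0.008]
contact_force: [-0.9, 0.0, 1.0]
opening: -0.0001
grip_force: 0.0
```

```bash
python3 latch.py; python3 lid.py; python3 - <<'E'
from m import *
a=img('wrist'); save(a,'w10.png')
E
```

```text
scene 16
lever lo [-0.1474 -0.0008  0.046 ] hi [-0.1244  0.0067  0.0623]
bar 28 [-0.0366  0.0019  0.1095] [ 9. 13. 17.] [-0.048 -0.01   0.105] [-0.034  0.014  0.116]
wrist 2630
lever lo [-0.1536  0.0009  0.0451] hi [-0.1063 -0.0002  0.0766]
bar 1178 [-0.0455  0.0009  0.1102] [12. 15. 18.] [-0.054 -0.013  0.105] [-0.034  0.013  0.116]
354 [0.587 0.166 0.105]
```

View pics/w10.png

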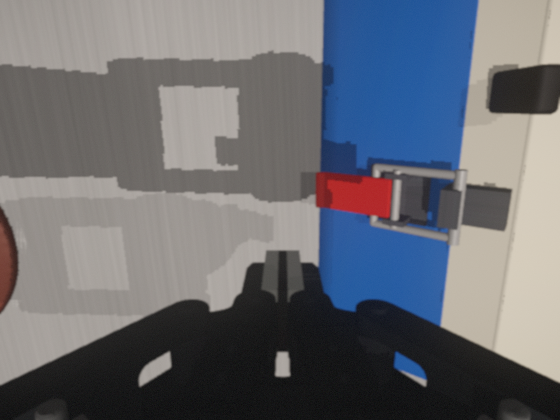

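The wrist view shows the lever flat along the slope at (355,195), the bar hooked in the keeper at (460,207), and the lid shut.

```bash
python3 -c "
from station import ctrl
print(ctrl.finish_job())"
```

```text
the job is handed in; nothing more can be done
None
```

The job is handed in: all four amber cups and the thermometer are in the carrier, the lid is shut, the loop is hooked over the keeper and the lever is flat down. The last pictures confirm the latch and lid; the cups and thermometer were last seen standing just before the lid closed.

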